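# Close and latch the punch-die case

## Robot

A 7-joint arm with a two-finger parallel gripper is mounted at the origin on a cart in front of the work surface, level with it; the furniture and walls round the work are solid. World frame = base frame: x ahead of the robot, y to its left, z up, the work surface at z = 0. Lengths are in m, angles in rad, forces in N, time in s.
With the tool pointing down it reaches from about 0.4 to 0.85 m from the base axis. Payload 10.4 kg.
Tool frame: the origin (TCP) lies between the finger pads; the fingertips stand 14 mm ahead of it and the grasp point (between the pads) lies 5 mm behind it; z points along the fingers, y is the line along which they close (so a half turn about z gives the same grasp; the last joint's range is limited). The gripper opens to 87 mm and grips with 3 to 60 N. Pads are 19 mm wide; open, the fingers measure 117 mm over their backs; the gripper's body (75 mm by 190 mm) begins 51 mm behind the grasp point.
Start: joints at [1.257, 0.332, -0.065, 1.46, 0.022, 1.35, -0.088], TCP at [0.179, -0.599, 0.237] pointing down, gripper open.
Joint ranges: [-2.6, 2.6], [-0.5, 2.12], [-1.47, 1.34], [0.16, 2.42], [-1.27, 4.41], [0.06, 2.06], [-2.6, 2.6]. Speed limits (rad/s): [2.22, 2.22, 2.79, 2.79, 3.14, 3.14, 3.14].

## Interface

Orientations are given as a unit quaternion [w, x, y, z].
In Python, from workcell import env gives the robot as it stands.
- The arm moves only by the tool send_rows, never from a script. Its argument "steps" is a list of rows, each a list of 2 entries, a list of its own where there are three numbers: the shift along the tool's x, y, z as a fraction of full scale, then the turn, a rotation vector about the tool's x, y, z as a fraction of full scale. In form: [[[tx, ty, tz], [wx, wy, wz]], ...]. A call has exactly 5 rows; each row is the pose to reach, as a shift and turn from the pose commanded when the call began, along the tool's axes at that moment; what a row does not reach only later rows make up. Full scale, the value 1, is 40 cm for a shift and 90 degrees for a turn. A row lasts 1/12 s, in which the tool goes at most 41.7 mm and 7.16 degrees, less where a joint would pass 70% of its speed; a pose out of reach is approached as far as the arm can. A call with a number of a shift or a turn outside -1 to 1 is refused whole. A call with a gripper value outside its range is refused whole. "gripper" is the opening, from -1 (shut) to 1 (fully open), set as the call begins (left out, the last holds). The fingers move at their own pace and stop on an object; "squeeze" is the grip in N (left out, the last holds). Time passes only in rows, so rows that repeat a pose let the fingers close, or fill a call up. It gives the time, the measured TCP pose, the force, the opening and the grip force at its end, in the units of the state.
- env.observe(): the state, without advancing time (a new reading comes with each control period).
- env.get_image(name): name is "side" or "top"; returns a dict with "img" (400x640x3 uint8, red, green, blue), "fx", "fy", "cx", "cy" (pixels), "cam_to_world" (4x4, takes a point from camera to world coordinates). Camera axes: x right, y down, z forward; pixel columns grow to the right and rows downward; lengths in m; the calibration is good to about 2 mm. A picture is of the moment at which its call begins. There is no depth.
- env.job_done(): hands the job in; it is judged then, once.
The state is a dict: "t": time; "joints": joint angles; "qvel": joint speeds; "tau": joint torques, N m; "position": TCP position; "ee_rot": TCP orientation; "force": force on the tool from outside, world axes, zero at the start; "wrist_torque": the same for the moment, N m; "grip_width": opening from 0.0 (shut) to 1.0 (fully open); "finger_force": force on a finger pad.
Only numpy, scipy, OpenCV 4.12 (cv2) and the standard library are available. Lean on these libraries where they do the work, as an engineer would, in place of code of your own. Each camera call takes 0.05 s, during which the arm holds its last target. There are 200 camera calls.

## Task

Shut the lid of the grey punch-die case and hook the wire bail of its front latch over the keeper on the lid, so that its bar sits down in the keeper's groove. Only then press the lever down until it lies flat against the front and pulls the lid tight onto its seal. The case is thin sheet metal: feel your way, press its lid and lever gently, and leave the things around it where they lie.

Things in the scene. Friction and masses are not known exactly. Their poses are not given: they have to be found in the camera images.
- die_case: grey sheet-metal case, 130 deep x 210 wide x 118 mm high shut, heavy, stands fixed on the bench; origin under its centre on the bench, z up, y along its width, -x points out of the front face (the side with the latch), which lies 65 mm from the origin. Rim of the body 90 mm above the bench
- case_lid (a joint): lid (top plate case_lid_c1) on a rear hinge, rad: 0 shut tight, grows as it opens, up to 1.3. A stiff hinge: the lid stays where it is left (1 to 6 N at its front edge moves it). Left on the soft seal it rests near 0.03; the seal pushes back with about 11 N per mm and only the latch holds it at 0
- lid_hinge (a point): middle of the lid's hinge axis, which runs along the case's y
- lid_front (a point): point on the lid's flat top, on its middle line, 14 mm behind the front edge, 115 mm ahead of the hinge axis
- latch_lever (a joint): latch lever on the front (plate latch_lever_c0, end _c1), rad: 0 hanging flat down the front (latched), pi/2 straight out, 2.75 fully up. 2 to 3 N along the bail move it. With the bail seated and snug it stands at 1.0 to 1.35; pressing it down then takes up to 6 N at lever_pad, most near 0.8, less towards dead centre (0.1 to 0.4), then it stays down against a hard stop at 0
- lever_pin (a point): the lever's pivot, along the case's y, 22 mm ahead of the front face, 74 mm above the bench
- lever_pad (a point): point on the lever's outer (upper, when raised) face, 44 mm from the pivot, where it is best pressed; the lever is a 24 mm wide steel plate that ends 64 mm from the pivot
- latch_bail (a joint): bail on the lever, rad: 0 in line as when latched, grows as it folds away from the keeper, 2.85 folded back on the raised lever. Light friction holds it where it is left, so unless its bar is behind the keeper's lip it swings away with the lever
- bail_pin (a point): the bail's pivot on the lever, 16 mm from lever_pin, axis along the case's y
- bail_bar (a point): middle of the bail's bar. The bail is a loop of 5 mm round steel wire, 41 mm wide outside, 31 mm inside; its bar, along the case's y, lies 46 mm from bail_pin. Beyond the loop the bar ends in two 7 mm balls, 52 mm over both: taken between the fingers across these, with 15 to 25 N, the bail can pivot in the grip
- keeper_mid (a point): middle of the keeper's adjusting range, fixed to the lid, 19 mm ahead of its face. The keeper, a 26 mm wide hook, has a groove open upward, 6.5 mm wide, between a lip (its outer side 6.3 mm ahead of the groove's middle) and a back wall. Clamped in a slot, it may stand up to 4.5 mm in or out from here; height is exact: floor 2.5 mm below this point, lip top 3 mm, wall top 4 mm above
- clamp: small blue spring clamp, 58 x 111 x 21 mm, lies right of the case; leave it alone
- roller: hand roller with a black rubber roll and a wooden handle, 176 x 87 x 36 mm, lies right of the case; leave it alone
- staples: card box of staples, 36 x 58 x 19 mm, lies left of the case; leave it alone

How it is judged:
By the outcome, as a careful person would: the job done as asked, in the order asked, and still so for the second after the job is handed in, with the robot touching nothing.
It also fails if it takes over 70 s, if anything falls off the work surface, if the arm or the gripper's body presses on something with over 40 N, if the wrist force passes 120 N, or if a joint passes its speed limit or range.

## Working session

There is one attempt and no reset: what is moved stays moved. The work goes in short steps, Python scripts to look and compute and a tool call to move; the robot and the scene stay as the last step left them, time stands still between calls to the robot, and variables do not carry over. Pictures are saved under pics/ and viewed, at most 10 in all, crops included, and the job is handed in when it is done.

Besides the shell and the picture viewer there is one more tool, called after ">>>" as name(argument=value, ...) on one line, values as JSON. send_rows: Moves the arm, as the interface text tells. Its arguments: {"type":"object","properties":{"steps":{"type":"array"},"gripper":{"type":"number"},"squeeze":{"type":"number"}},"required":["steps"]}

```bash
ls; mkdir -p pics; python3 - <<'E'
from workcell import env
import cv2,numpy as np
for n in("side","top"):
    d=env.get_image(n); cv2.imwrite(f"pics/{n}0.png",d["img"][:,:,::-1]); print(n,d["fx"],d["fy"],d["cx"],d["cy"]); print(np.round(d["cam_to_world"],4).tolist())
s=env.observe(); print({k:np.round(v,4).tolist() for k,v in s.items()})
E
```

```text
pics
side 410.8375007926847 410.8375007926847 315.1887200167669 196.22336414121384
[[-0.9985, -0.0252, 0.0487, 0.4727], [-0.053, 0.6722, -0.7385, 1.0463], [-0.0141, -0.74, -0.6725, 0.788], [0.0, 0.0, 0.0, 1.0]]
top 431.00760060886455 431.00760060886455 320.18523977293324 195.09632235689799
[[-0.0054, -0.9909, 0.1346, 0.3642], [-1.0, 0.0059, 0.0033, 0.2941], [-0.004, -0.1345, -0.9909, 1.1285], [0.0, 0.0, 0.0, 1.0]]
{'t': 0.1, 'joints': [1.2574, 0.3328, -0.0647, 1.4609, 0.0216, 1.3499, -0.0885], 'qvel': [-0.0001, -0.0009, 0.001, -0.003, 0.0009, -0.0009, -0.0006], 'tau': [0.0006, -62.4545, 0.0242, -39.0716, -0.0613, 0.0366, 0.0001], 'position': [0.1791, -0.5985, 0.2358], 'ee_rot': [-0.0006, 0.9894, 0.1449, -0.0001], 'force': [-0.2044, -0.1784, -0.753], 'wrist_torque': [-0.0308, 0.0005, -0.0275], 'finger_force': 0.0, 'grip_width': 1.0002}
```

View pics/side0.png

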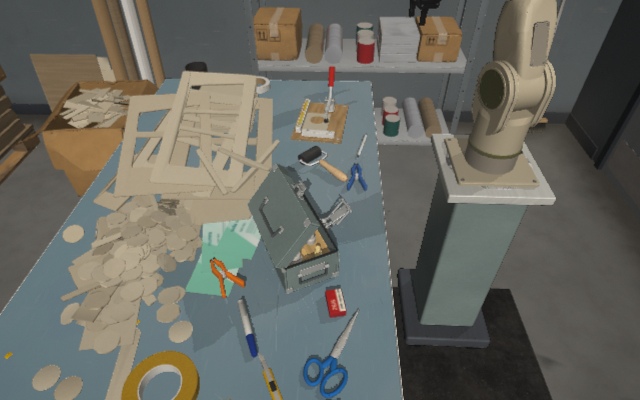

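View pics/top0.png

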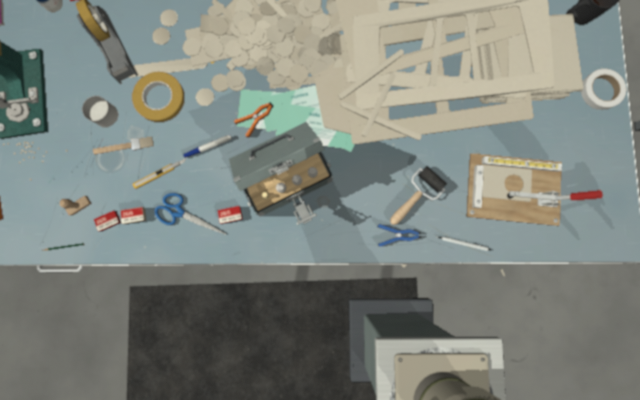

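```bash
python3 - <<'E'
import cv2,numpy as np
s=cv2.imread("pics/side0.png");t=cv2.imread("pics/top0.png")
a=cv2.resize(s[160:295,240:360],None,fx=4.4,fy=4.4,interpolation=cv2.INTER_CUBIC)[:594,:]
cv2.imwrite("pics/sidez.png",a)
b=cv2.resize(t[115:230,220:350],None,fx=5,fy=5,interpolation=cv2.INTER_CUBIC)
cv2.imwrite("pics/topz.png",b)
E
```

```text
(no output)
```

View pics/sidez.png

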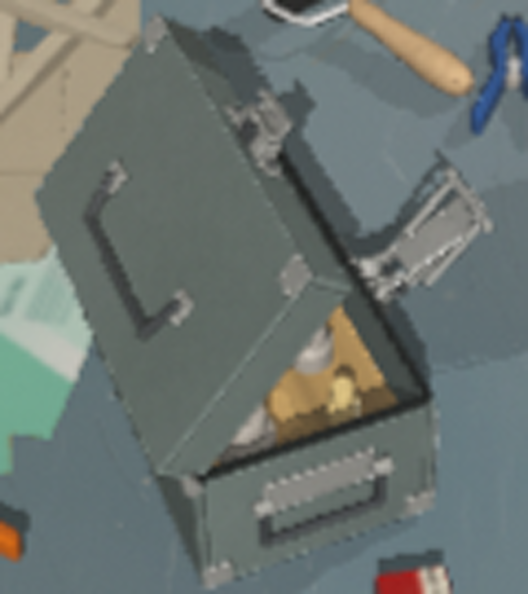

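View pics/topz.png

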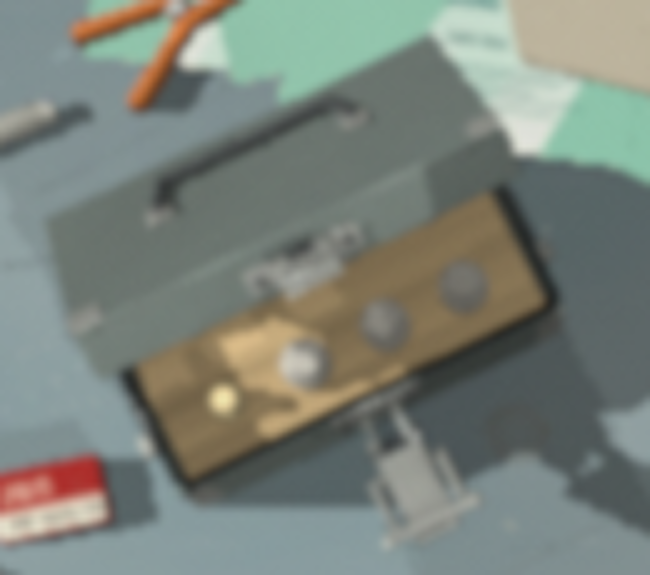

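```bash
cat > h.py <<'E'
import numpy as np
from scipy.optimize import least_squares
from scipy.spatial.transform import Rotation as R
CAM={}
def load(env=None):
    CAM["side"]=(410.8375,315.189,196.223,np.array([[-0.9985,-0.0252,0.0487,0.4727],[-0.053,0.6722,-0.7385,1.0463],[-0.0141,-0.74,-0.6725,0.788]]))
    CAM["top"]=(431.0076,320.185,195.096,np.array([[-0.0054,-0.9909,0.1346,0.3642],[-1,0.0059,0.0033,0.2941],[-0.004,-0.1345,-0.9909,1.1285]]))
load()
def proj(c,p):
    f,cx,cy,T=CAM[c]; q=T[:,:3].T@(np.asarray(p)-T[:,3]); return np.array([f*q[0]/q[2]+cx,f*q[1]/q[2]+cy])
def c2w(P,p):  # P=x,y,yaw
    c,s=np.cos(P[2]),np.sin(P[2]); return np.array([P[0]+c*p[0]-s*p[1],P[1]+s*p[0]+c*p[1],p[2]])
def w2c(P,p):
    c,s=np.cos(P[2]),np.sin(P[2]); d=np.array(p[:2])-P[:2]; return np.array([c*d[0]+s*d[1],-s*d[0]+c*d[1],p[2]])
def tri(obs):
    return least_squares(lambda p:np.concatenate([proj(c,p)-o for c,o in obs]),[0.5,0.3,0.1])
E
python3 - <<'E'
from h import *
tz=lambda u,v:np.array([220+u/5,115+v/5]); sz=lambda u,v:np.array([240+u/4.4,160+v/4.4])
F,W=-.065,.105
obs=[("top",(F,W,.09),tz(190,487)),("top",(F,-W,.09),tz(555,302)),("top",(.065,W,.09),tz(122,372)),
("side",(F,W,.09),sz(430,395)),("side",(.065,W,.09),sz(200,478)),("side",(F,W,0),sz(432,500)),("side",(.065,W,0),sz(212,583))]
def lidpt(a,x,y,zoff): # x ahead of hinge
    return (.064-x*np.cos(a)+zoff*np.sin(a),y,.09+x*np.sin(a)+zoff*np.cos(a))
lo=[("side",(.129,W,.028),sz(318,283)),("side",(.129,-W,.028),sz(160,18)),("side",(0,-W,.028),sz(40,195)),("side",(0,W,.028),sz(165,470)),
("top",(.129,W,.028),tz(75,322)),("top",(.129,-W,.028),tz(500,125)),("top",(0,W,.028),tz(48,215)),("top",(0,-W,.028),tz(432,38))]
def f(p):
    return np.concatenate([proj(c,c2w(p,q))-o for c,q,o in obs]+[proj(c,c2w(p,lidpt(p[3],*q)))-o for c,q,o in lo])
r=least_squares(f,[.5,.3,.47,1.],loss="soft_l1");print(r.x.round(4));print(r.fun.reshape(-1,2).round(1).tolist())
P=r.x
for a,b in [((388,543),(490,228)),((470,495),(442,155)),((429,519),(466,191))]:
    t=tri([("top",tz(*a)),("side",sz(*b))]);print(t.x.round(4),w2c(P,t.x).round(4),t.fun.round(1))
for q in [(-.087,0,.074)]: print([((proj(c,c2w(P,q))-o)*k).round() for c,o,k in(("top",(220,115),5),("side",(240,160),4.4))])
print("yaw tool",)
E
```

```text
[0.5629 0.3869 0.4632 0.8693]
[[-1.5, 2.5], [2.8, 0.8], [-10.9, -21.6], [2.9, -0.5], [-0.0, -0.0], [1.4, 0.6], [-0.3, 0.8], [-0.7, -2.9], [-0.3, -1.9], [-2.3, -1.1], [-1.8, -0.4], [-0.0, 3.1], [1.3, -0.1], [-1.2, 0.9], [-0.4, -1.7]]
[0.4343 0.3513 0.1084] [-0.131   0.0256  0.1084] [-0.   0.2 -0.2 -0. ]
[0.4581 0.3119 0.1241] [-0.1273 -0.0203  0.1241] [ 0.1 -0.9  0.9  0.1]
[0.4462 0.3315 0.1163] [-0.1292  0.0026  0.1163] [ 0.  -0.3  0.3  0. ]
[array([399., 446.]), array([394., 266.])]
yaw tool
```

```bash
cat > fit.py <<'E'
from h import *
import cv2
tz=lambda u,v:np.array([220+u/5,115+v/5]); sz=lambda u,v:np.array([240+u/4.4,160+v/4.4])
F,W=-.065,.105
obs=[("top",(F,W,.09),tz(190,487)),("top",(F,-W,.09),tz(555,302)),
("side",(F,W,.09),sz(430,395)),("side",(.065,W,.09),sz(200,478)),("side",(F,W,0),sz(432,500)),("side",(.065,W,0),sz(212,583))]
def lidpt(a,x,y,zoff): return (.064-x*np.cos(a)+zoff*np.sin(a),y,.09+x*np.sin(a)+zoff*np.cos(a))
lo=[("side",(.129,W,.028),sz(318,283)),("side",(.129,-W,.028),sz(160,18)),("side",(0,-W,.028),sz(40,195)),("side",(0,W,.028),sz(165,470)),
("top",(.129,W,.028),tz(75,322)),("top",(.129,-W,.028),tz(500,125)),("top",(0,W,.028),tz(48,215)),("top",(0,-W,.028),tz(432,38))]
def f(p):
    return np.concatenate([proj(c,c2w(p,q))-o for c,q,o in obs]+[proj(c,c2w(p,lidpt(p[3],*q)))-o for c,q,o in lo])
r=least_squares(f,[.5,.3,.47,1.],loss="soft_l1");print(r.x.round(4));print(r.fun.reshape(-1,2).round(1).tolist())
P=r.x
def ov(c,img,o,k):
    I=cv2.resize(img,None,fx=k,fy=k,interpolation=cv2.INTER_CUBIC)
    def L(a,b,col):
        pa,pb=[((proj(c,c2w(P,q))-o+.5)*k-.5).round().astype(int) for q in(a,b)]; cv2.line(I,tuple(map(int,pa)),tuple(map(int,pb)),col,1)
    for z in(0,.09):
        q=[(F,W,z),(F,-W,z),(.065,-W,z),(.065,W,z)]
        for i in range(4): L(q[i],q[(i+1)%4],(0,0,255))
    q=[lidpt(P[3],x,y,.028) for x,y in((0,W),(0,-W),(.129,-W),(.129,W))]
    for i in range(4): L(q[i],q[(i+1)%4],(0,255,255))
    L((-.087,-.015,.074),(-.087,.015,.074),(255,0,255))
    return I
s=cv2.imread("pics/side0.png");t=cv2.imread("pics/top0.png")
a=ov("side",s[160:300,240:360],np.array([240,160]),3.3);b=ov("top",t[115:230,225:345],np.array([225,115]),3.3)
I=np.zeros((max(a.shape[0],b.shape[0]),a.shape[1]+b.shape[1],3),np.uint8);I[:a.shape[0],:a.shape[1]]=a;I[:b.shape[0],a.shape[1]:]=b
cv2.imwrite("pics/ov.png",I);np.save("P.npy",P)
E
python3 fit.py
```

```text
[0.5636 0.3875 0.4625 0.863 ]
[[-1.8, 2.2], [2.6, 0.6], [2.6, -0.3], [-0.4, 0.2], [1.1, 0.8], [-0.6, 1.0], [-0.7, -2.7], [-0.3, -1.7], [-2.5, -1.0], [-2.2, -0.3], [-0.1, 3.2], [1.2, -0.0], [-1.4, 0.6], [-0.6, -1.9]]
```

View pics/ov.png

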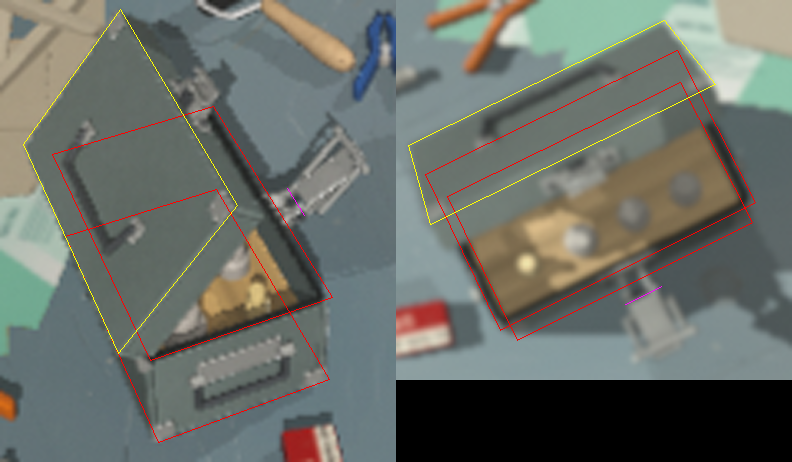

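```bash
cat > fit2.py <<'E'
from h import *
import cv2
from scipy.ndimage import map_coordinates
from scipy.optimize import minimize
F,W=-.065,.105
G={}
for c in("side","top"):
    g=cv2.imread(f"pics/{c}0.png").astype(np.float32)
    G[c]=[sum(np.abs(cv2.Sobel(cv2.GaussianBlur(g[:,:,k],(0,0),1),-1,*d,ksize=3)) for k in range(3)) for d in((1,0),(0,1))]
def lidpt(p,x,y,zoff):
    a,hx,hz=p[3:6];zoff=.118-hz; return (hx-x*np.cos(a)+zoff*np.sin(a),y,hz+x*np.sin(a)+zoff*np.cos(a))
def edges(p):
    L=lambda x,y:lidpt(p,x,y,0)
    B=lambda x,y,z:(x,y,z)
    X=.129
    return [("side",B(F,W,.09),B(.055,W,.09)),("side",B(F,W,0),B(.065,W,0)),("side",B(F,W,0),B(F,W,.09)),("side",B(F,W,.09),B(F,.03,.09)),
     ("side",L(X,W),L(X,-W)),("side",L(0,W),L(0,-W)),("side",L(0,W),L(X,W)),("side",L(X,-W),L(0,-W)),
     ("top",B(F,W,.09),B(F,.03,.09)),("top",B(F,-.03,.09),B(F,-W,.09)),("top",B(F,-W,.09),B(-.02,-W,.09)),("top",B(F,W,.09),B(-.03,W,.09)),
     ("top",L(0,W),L(0,-W)),("top",L(X,W),L(X,-W)),("top",L(0,W),L(X,W)),("top",L(0,-W),L(X,-W))]
def cost(p):
    s=0
    for c,a,b in edges(p):
        o=p[6:8] if c=="side" else p[8:10]
        A,Bq=[proj(c,c2w(p,q))+o for q in(a,b)]
        t=np.linspace(.03,.97,40)[:,None];q=A+(Bq-A)*t;d=(Bq-A)/np.linalg.norm(Bq-A)
        gx,gy=[map_coordinates(G[c][i],[q[:,1],q[:,0]],order=1) for i in(0,1)]
        s-=np.minimum(np.abs(d[1])*gx+np.abs(d[0])*gy,250).mean()
    return s+30*np.sum(p[6:]**2)+.5e6*((p[4]-.064)**2+(p[5]-.09)**2)
p0=np.r_[np.load("P.npy"),.064,.09,0,0,0,0]
rng=np.random.default_rng(0);best=[]
for i in range(30):
    q=p0+rng.normal(size=10)*[.005,.005,.03,.05,.001,.001,.3,.3,.3,.3]
    sim=np.vstack([q]+[q+np.eye(10)[j]*[.006,.006,.03,.06,.003,.003,.5,.5,.5,.5][j] for j in range(10)])
    r=minimize(cost,q,method="Nelder-Mead",options=dict(maxiter=1500,initial_simplex=sim));best.append((r.fun,r.x))
best.sort(key=lambda t:t[0])
for f,x in best[:4]: print(round(f,1),x.round(4).tolist())
P=best[0][1];np.save("P.npy",P);print(cost(p0))
tz=lambda u,v:np.array([220+u/5,115+v/5]); sz=lambda u,v:np.array([240+u/4.4,160+v/4.4])
for a,b in [((388,543),(490,228)),((470,495),(442,155))]:
    t=tri([("top",tz(*a)-P[8:10]),("side",sz(*b)-P[6:8])]);print(t.x.round(4),w2c(P,t.x).round(4),t.fun.round(1))
s=cv2.imread("pics/side0.png");tt=cv2.imread("pics/top0.png");k=3.3;Is={}
for c,img,o in(("side",s[160:300,240:360],(240,160)),("top",tt[115:230,225:345],(225,115))):
    I=cv2.resize(img,None,fx=k,fy=k,interpolation=cv2.INTER_CUBIC)
    for cc,a,b in edges(P)+[(c,(-.087,-.012,.074),(-.087,.012,.074))]:
        if cc==c:
            of=P[6:8] if c=="side" else P[8:10]
            pa,pb=[tuple(int(v) for v in ((proj(c,c2w(P,q))+of-o+.5)*k-.5).round()) for q in(a,b)];cv2.line(I,pa,pb,(0,0,255),1)
    Is[c]=I
a,b=Is["side"],Is["top"]
I=np.zeros((a.shape[0],a.shape[1]+b.shape[1],3),np.uint8);I[:,:a.shape[1]]=a;I[:b.shape[0],a.shape[1]:]=b;cv2.imwrite("pics/ov2.png",I)
E
python3 fit2.py
```

```text
-2869.7 [0.5678, 0.3899, 0.4546, 0.8994, 0.0602, 0.0925, 0.2786, -0.4641, -0.2665, -0.3043]
-2869.7 [0.5678, 0.3899, 0.4546, 0.8992, 0.0602, 0.0924, 0.2752, -0.462, -0.2785, -0.3133]
-2869.7 [0.5678, 0.3899, 0.4546, 0.9003, 0.0603, 0.0927, 0.2903, -0.4653, -0.2667, -0.2931]
-2869.7 [0.5678, 0.3899, 0.4545, 0.8997, 0.0601, 0.0923, 0.2712, -0.4756, -0.2624, -0.3215]
-2523.8123458320797
[0.4343 0.3508 0.1062] [-0.1371  0.0234  0.1062] [ 0. -0.  0.  0.]
[0.4581 0.3112 0.1219] [-0.1331 -0.0225  0.1219] [ 0.1 -1.1  1.1  0.2]
```

View pics/ov2.png

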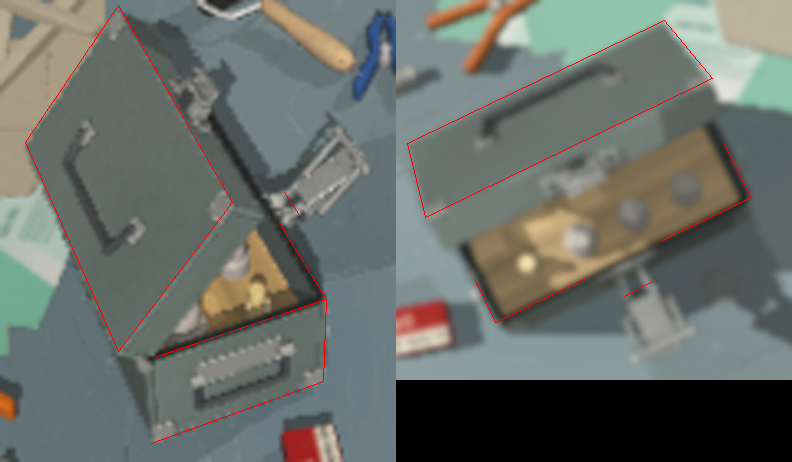

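```bash
cat > mv.py <<'E'
from h import *
from workcell import env
P=np.load("P.npy")
def down(yaw): # tool x at yaw, z down
    return R.from_matrix(np.array([[np.cos(yaw),np.sin(yaw),0],[np.sin(yaw),-np.cos(yaw),0],[0,0,-1.]]))
def st():
    s=env.observe();q=s["ee_rot"];return s,np.array(s["position"]),R.from_quat([q[1],q[2],q[3],q[0]])
def step(p,r,p2,r2):
    return r.inv().apply(np.array(p2)-p)/.4,(r.inv()*r2).as_rotvec()/(np.pi/2)
def plan(ways,start=None):
    s,p,r=st() if start is None else (None,)+start
    for w in ways:
        p2,r2=w;a,b=step(p,r,p2,r2);print(a.round(4).tolist(),b.round(4).tolist());p,r=np.array(p2),r2
def rep():
    s,p,r=st();m=r.as_matrix();print("t",round(s["t"],2),"case",(w2c(P,p)*1000).round(1),"yaw",np.arctan2(m[1,0],m[0,0]).round(4),"z",m[:,2].round(3),"F",np.round(s["force"],1),"grip",round(s["grip_width"],3),round(s["finger_force"],1))
E
python3 - <<'E'
from mv import *
def arc(a,off):
    return c2w(P,(.0602-.115*np.cos(a)+.0255*np.sin(a)+off,0,.0925+.115*np.sin(a)+.0255*np.cos(a)+.014))
r0=st()[2];r1=down(P[2])
print(arc(.9,.0095))
plan([((.28,-.44,.30),r0),((.40,-.27,.32),r0),((.50,-.08,.32),r0),((.57,.11,.32),r0),((.62,.30,.32),r0),(c2w(P,(.055,0,.30)),r1),(c2w(P,(.045,0,.235)),r1)]+[(arc(a,o),r1) for a,o in((.9,.0095),(.6,.0095),(.3,.007),(.12,.005),(.04,.005))])
E
```

```text
[0.58413161 0.39790052 0.21243365]
[0.3552, -0.3074, -0.16] [0.0, 0.0, 0.0]
[0.4093, -0.3212, -0.0496] [0.0, 0.0, 0.0]
[0.3757, -0.3834, 0.0005] [0.0, 0.0, 0.0]
[0.3038, -0.4049, 0.0005] [0.0, 0.0, 0.0]
[0.2559, -0.4192, 0.0005] [0.0, 0.0, 0.0]
[0.0751, -0.2751, 0.0503] [-0.0008, -0.0, -0.1043]
[-0.025, -0.0, 0.1625] [0.0, 0.0, 0.0]
[-0.067, 0.0, 0.0564] [0.0, 0.0, 0.0]
[-0.0725, 0.0, 0.0499] [0.0, 0.0, 0.0]
[-0.0608, -0.0, 0.0691] [0.0, 0.0, 0.0]
[-0.027, -0.0, 0.0482] [0.0, 0.0, 0.0]
[-0.0069, 0.0, 0.0225] [0.0, 0.0, 0.0]
```

>>> send_rows(steps=[[[0.07,-0.06,-0.03],[0,0,0]],[[0.14,-0.12,-0.06],[0,0,0]],[[0.21,-0.18,-0.1],[0,0,0]],[[0.28,-0.25,-0.13],[0,0,0]],[[0.355,-0.307,-0.16],[0,0,0]]], gripper=-1, squeeze=10)

```text
t: 0.52
position: [0.2803, -0.4385, 0.3011]
ee_rot: [-0.0, 0.989, 0.145, -0.0]
force: [0.6, -0.4, -0.1]
grip_width: 0.708
finger_force: 0.0
```

>>> send_rows(steps=[[[0.08,-0.065,-0.01],[0,0,0]],[[0.16,-0.13,-0.02],[0,0,0]],[[0.24,-0.19,-0.03],[0,0,0]],[[0.32,-0.26,-0.04],[0,0,0]],[[0.41,-0.32,-0.05],[0,0,0]]])

```text
t: 0.93
position: [0.3989, -0.2709, 0.3205]
ee_rot: [0.0, 0.989, 0.145, -0.0]
force: [1.0, -1.2, 0.4]
grip_width: 0.324
finger_force: 0.0
```

>>> send_rows(steps=[[[0.075,-0.075,0],[0,0,0]],[[0.15,-0.15,0],[0,0,0]],[[0.225,-0.23,0],[0,0,0]],[[0.3,-0.305,0],[0,0,0]],[[0.376,-0.383,0],[0,0,0]]])

```text
t: 1.35
position: [0.4962, -0.0868, 0.3203]
ee_rot: [0.0, 0.989, 0.145, 0.0]
force: [0.5, -0.7, -0.5]
grip_width: 0.019
finger_force: 0.0
```

>>> send_rows(steps=[[[0.06,-0.08,0],[0,0,0]],[[0.12,-0.16,0],[0,0,0]],[[0.18,-0.24,0],[0,0,0]],[[0.24,-0.32,0],[0,0,0]],[[0.304,-0.405,0],[0,0,0]]])

```text
t: 1.77
position: [0.5659, 0.1019, 0.3201]
ee_rot: [0.0, 0.99, 0.144, -0.0]
force: [1.7, -0.9, 0.5]
grip_width: 0.01
finger_force: 0.0
```

>>> send_rows(steps=[[[0.06,-0.1,0],[0,0,0]],[[0.12,-0.2,0],[0,0,0]],[[0.18,-0.3,0],[0,0,0]],[[0.256,-0.419,0],[0,0,0]],[[0.256,-0.419,0],[0,0,0]]])

```text
t: 2.18
position: [0.6152, 0.2941, 0.3191]
ee_rot: [-0.0, 0.989, 0.146, -0.001]
force: [0.5, -0.2, 0.8]
grip_width: 0.007
finger_force: 0.0
```

```bash
cat > lid.py <<'E'
from mv import *
def arc(a,off):
    return c2w(P,(.0602-.115*np.cos(a)+.0255*np.sin(a)+off,0,.0925+.115*np.sin(a)+.0255*np.cos(a)+.014))
E
python3 - <<'E'
from lid import *
rep();r1=down(P[2])
plan([(c2w(P,(.055,0,.30)),r1),(c2w(P,(.045,0,.235)),r1),(arc(.9,.0095),r1)])
print(st()[0]["joints"])
E
```

```text
t 2.18 case [   0.5 -106.9  319.1] yaw 0.2929 z [-0.002  0.    -1.   ] F [ 0.5 -0.2  0.8] grip 0.007 0.0
[0.0915, -0.2856, 0.0478] [-0.0006, 0.001, -0.1029]
[-0.025, -0.0, 0.1625] [0.0, 0.0, 0.0]
[-0.067, 0.0, 0.0564] [0.0, 0.0, 0.0]
[-0.05264562  0.53800102 -0.75265272  1.11262756  0.35679553  1.61628782
 -1.9913474 ]
```

>>> send_rows(steps=[[[0.02,-0.06,0.01],[0,0,-0.02]],[[0.04,-0.12,0.02],[0,0,-0.04]],[[0.06,-0.18,0.03],[0,0,-0.06]],[[0.08,-0.24,0.04],[0,0,-0.08]],[[0.0915,-0.2856,0.0478],[0,0,-0.103]]])

```text
t: 2.6
position: [0.6173, 0.4125, 0.2996]
ee_rot: [0.0, 0.974, 0.226, -0.001]
force: [-0.9, -0.0, -0.1]
grip_width: 0.007
finger_force: 0.0
```

>>> send_rows(steps=[[[-0.005,0,0.03],[0,0,0]],[[-0.01,0,0.06],[0,0,0]],[[-0.015,0,0.1],[0,0,0]],[[-0.02,0,0.13],[0,0,0]],[[-0.025,0,0.1625],[0,0,0]]])

```text
t: 3.02
position: [0.6088, 0.4058, 0.2348]
ee_rot: [0.0, 0.975, 0.224, -0.0]
force: [0.2, 0.7, -0.1]
grip_width: 0.008
finger_force: 0.0
```

```bash
python3 - <<'E'
from lid import *
rep();r1=down(P[2])
plan([(arc(a,o),r1) for a,o in((.9,.0095),(.75,.0095),(.6,.0095),(.45,.008),(.3,.007),(.2,.006),(.12,.005),(.06,.005),(.03,.005))])
print(st()[0]["joints"])
E
```

```text
t 3.02 case [ 43.8  -3.7 234.8] yaw 0.4526 z [-0.001 -0.001 -1.   ] F [ 0.2  0.7 -0.1] grip 0.008 0.0
[-0.0639, -0.0092, 0.056] [0.0002, 0.0007, -0.0012]
[-0.0381, -0.0, 0.0222] [0.0, 0.0, 0.0]
[-0.0344, 0.0, 0.0277] [0.0, 0.0, 0.0]
[-0.0336, -0.0, 0.0325] [0.0, 0.0, 0.0]
[-0.0272, -0.0, 0.0366] [0.0, 0.0, 0.0]
[-0.0158, -0.0, 0.0263] [0.0, 0.0, 0.0]
[-0.0112, 0.0, 0.0219] [0.0, 0.0, 0.0]
[-0.0054, 0.0, 0.0168] [0.0, 0.0, 0.0]
[-0.0023, -0.0, 0.0085] [0.0, 0.0, 0.0]
[-0.22645707  0.68467738 -0.75751945  1.08714356  0.44990632  1.5253457
 -1.99938297]
```

>>> send_rows(steps=[[[-0.015,-0.002,0.015],[0,0,0]],[[-0.03,-0.004,0.03],[0,0,0]],[[-0.045,-0.007,0.045],[0,0,0]],[[-0.064,-0.009,0.056],[0,0,0]],[[-0.074,-0.009,0.061],[0,0,0]]])

```text
t: 3.43
position: [0.5803, 0.396, 0.2107]
ee_rot: [0.0, 0.974, 0.224, -0.0]
force: [1.6, 1.1, 0.3]
grip_width: 0.005
finger_force: 0.9
```

>>> send_rows(steps=[[[-0.006,0,0.003],[0,0,0]],[[-0.012,0,0.007],[0,0,0]],[[-0.017,0,0.011],[0,0,0]],[[-0.023,0,0.015],[0,0,0]],[[-0.028,0,0.018],[0,0,0]]])

```text
t: 3.85
position: [0.5707, 0.3913, 0.2045]
ee_rot: [0.0, 0.975, 0.224, 0.0]
force: [0.5, 0.1, 1.1]
grip_width: 0.003
finger_force: 0.8
```

```bash
python3 - <<'E'
from lid import *
rep();r1=down(P[2])
plan([(arc(a,o),r1) for a,o in((.6,.0095),(.45,.008),(.3,.007),(.2,.006),(.12,.005),(.06,.005),(.03,.005))])
E
```

```text
t 3.85 case [  3.3  -0.  204.5] yaw 0.4524 z [ 0. -0. -1.] F [0.5 0.1 1.1] grip 0.003 0.8
[-0.0352, -0.0, 0.03] [0.0001, -0.0001, -0.0014]
[-0.0336, -0.0, 0.0325] [0.0, 0.0, 0.0]
[-0.0272, -0.0, 0.0366] [0.0, 0.0, 0.0]
[-0.0158, -0.0, 0.0263] [0.0, 0.0, 0.0]
[-0.0112, 0.0, 0.0219] [0.0, 0.0, 0.0]
[-0.0054, 0.0, 0.0168] [0.0, 0.0, 0.0]
[-0.0023, -0.0, 0.0085] [0.0, 0.0, 0.0]
```

Contact is light (about 1–2 N). Following the arc.

>>> send_rows(steps=[[[-0.007,0,0.006],[0,0,0]],[[-0.014,0,0.012],[0,0,0]],[[-0.021,0,0.018],[0,0,0]],[[-0.028,0,0.024],[0,0,0]],[[-0.035,0,0.03],[0,0,0]]])

```text
t: 4.27
position: [0.5579, 0.3851, 0.1923]
ee_rot: [0.0, 0.975, 0.224, -0.0]
force: [1.4, -1.2, 1.5]
grip_width: 0.006
finger_force: 0.8
```

>>> send_rows(steps=[[[-0.007,0,0.006],[0,0,0]],[[-0.014,0,0.013],[0,0,0]],[[-0.021,0,0.02],[0,0,0]],[[-0.028,0,0.026],[0,0,0]],[[-0.034,0,0.032],[0,0,0]]])

```text
t: 4.68
position: [0.5455, 0.3793, 0.1794]
ee_rot: [-0.0, 0.974, 0.224, -0.0]
force: [0.9, 0.1, 0.3]
grip_width: 0.012
finger_force: 0.6
```

>>> send_rows(steps=[[[-0.006,0,0.007],[0,0,0]],[[-0.012,0,0.015],[0,0,0]],[[-0.018,0,0.022],[0,0,0]],[[-0.023,0,0.03],[0,0,0]],[[-0.027,0,0.037],[0,0,0]]])

```text
t: 5.1
position: [0.5359, 0.3745, 0.1645]
ee_rot: [0.0, 0.974, 0.224, -0.0]
force: [0.0, 0.0, 0.4]
grip_width: 0.004
finger_force: 0.5
```

>>> send_rows(steps=[[[-0.003,0,0.005],[0,0,0]],[[-0.006,0,0.01],[0,0,0]],[[-0.009,0,0.015],[0,0,0]],[[-0.013,0,0.021],[0,0,0]],[[-0.016,0,0.026],[0,0,0]]])

```text
t: 5.52
position: [0.5303, 0.3718, 0.1543]
ee_rot: [0.0, 0.975, 0.224, -0.0]
force: [0.0, 0.7, 0.6]
grip_width: 0.008
finger_force: 0.4
```

```bash
python3 - <<'E'
from lid import *
rep();r1=down(P[2])
plan([(arc(a,o),r1) for a,o in((.12,.005),(.06,.005),(.03,.005))])
E
```

```text
t 5.52 case [-41.7   0.2 154.3] yaw 0.4526 z [-0. -0. -1.] F [0.  0.7 0.6] grip 0.008 0.4
[-0.0106, 0.0004, 0.0218] [0.0001, 0.0, -0.0012]
[-0.0054, 0.0, 0.0168] [0.0, 0.0, 0.0]
[-0.0023, -0.0, 0.0085] [0.0, 0.0, 0.0]
```

>>> send_rows(steps=[[[-0.002,0,0.004],[0,0,0]],[[-0.004,0,0.009],[0,0,0]],[[-0.006,0,0.013],[0,0,0]],[[-0.008,0,0.018],[0,0,0]],[[-0.01,0,0.022],[0,0,0]]])

```text
t: 5.93
position: [0.5268, 0.37, 0.1455]
ee_rot: [0.0, 0.975, 0.224, -0.0]
force: [0.7, 0.2, 0.7]
grip_width: 0.002
finger_force: 0.4
```

>>> send_rows(steps=[[[-0.001,0,0.003],[0,0,0]],[[-0.002,0,0.007],[0,0,0]],[[-0.003,0,0.01],[0,0,0]],[[-0.004,0,0.013],[0,0,0]],[[-0.005,0,0.017],[0,0,0]]])

```text
t: 6.35
position: [0.525, 0.3692, 0.1389]
ee_rot: [0.0, 0.975, 0.224, 0.0]
force: [0.2, 0.3, 0.7]
grip_width: 0.003
finger_force: 0.4
```

>>> send_rows(steps=[[[-0.0005,0,0.002],[0,0,0]],[[-0.001,0,0.004],[0,0,0]],[[-0.001,0,0.006],[0,0,0]],[[-0.002,0,0.0075],[0,0,0]],[[-0.002,0,0.0075],[0,0,0]]])

```text
t: 6.77
position: [0.5245, 0.3689, 0.1363]
ee_rot: [0.0, 0.975, 0.224, 0.0]
force: [-1.1, -0.7, 2.8]
grip_width: 0.008
finger_force: 1.7
```

```bash
python3 - <<'E'
from lid import *
import cv2
rep()
d=env.get_image("side")["img"][:,:,::-1];e=env.get_image("top")["img"][:,:,::-1]
a=cv2.resize(d[140:290,240:375],None,fx=3,fy=3,interpolation=cv2.INTER_CUBIC);b=cv2.resize(e[115:230,225:345],None,fx=3,fy=3,interpolation=cv2.INTER_CUBIC)
I=np.zeros((450,a.shape[1]+b.shape[1],3),np.uint8);I[:,:a.shape[1]]=a;I[:b.shape[0],a.shape[1]:]=b;cv2.imwrite("pics/c1.png",I)
E
```

```text
t 6.77 case [-48.1   0.2 136.3] yaw 0.4525 z [ 0.001  0.    -1.   ] F [-1.1 -0.7  2.8] grip 0.008 1.7
```

View pics/c1.png

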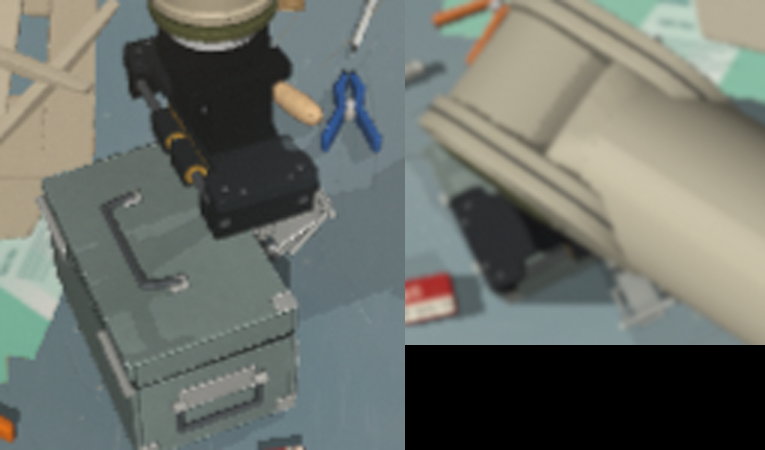

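>>> send_rows(steps=[[[0,0,0.001],[0,0,0]],[[0,0,0.002],[0,0,0]],[[0,0,0.003],[0,0,0]],[[0,0,0.004],[0,0,0]],[[0,0,0.004],[0,0,0]]])

```text
t: 7.28
position: [0.5244, 0.3689, 0.1356]
ee_rot: [0.0, 0.975, 0.224, 0.0]
force: [-3.8, -3.4, 12.4]
grip_width: 0.005
finger_force: 6.3
```

>>> send_rows(steps=[[[0,0,-0.05],[0,0,0]],[[0,0,-0.12],[0,0,0]],[[0,0,-0.2],[0,0,0]],[[0,0,-0.28],[0,0,0]],[[0,0,-0.36],[0,0,0]]])

```text
t: 7.7
position: [0.524, 0.3687, 0.2794]
ee_rot: [0.0, 0.974, 0.224, -0.0]
force: [-0.1, -0.0, -0.3]
grip_width: 0.006
finger_force: 0.0
```

>>> send_rows(steps=[[[0,0.1,0],[0,0,0]],[[0,0.2,0],[0,0,0]],[[0,0.3,0],[0,0,0]],[[0,0.4,0],[0,0,0]],[[0,0.5,0],[0,0,0]]], gripper=0.6)

```text
t: 8.12
position: [0.6122, 0.1871, 0.2781]
ee_rot: [0.0, 0.974, 0.224, -0.0]
force: [0.5, 0.2, 0.2]
grip_width: 0.299
finger_force: 0.0
```

```bash
python3 - <<'E'
from lid import *
import cv2
rep()
d=env.get_image("side")["img"][:,:,::-1];e=env.get_image("top")["img"][:,:,::-1]
cv2.imwrite("pics/side1.png",d);cv2.imwrite("pics/top1.png",e)
a=cv2.resize(d[190:250,290:360],None,fx=5.7,fy=5.7,interpolation=cv2.INTER_CUBIC);b=cv2.resize(e[165:230,270:340],None,fx=5.7,fy=5.7,interpolation=cv2.INTER_CUBIC)
I=np.zeros((max(a.shape[0],b.shape[0]),a.shape[1]+b.shape[1],3),np.uint8);I[:a.shape[0],:a.shape[1]]=a;I[:b.shape[0],a.shape[1]:]=b;print(a.shape,I.shape);cv2.imwrite("pics/c2.png",I)
E
```

```text
t 8.12 case [ -49.1 -201.7  278.1] yaw 0.4528 z [-0. -0. -1.] F [0.5 0.2 0.2] grip 0.299 0.0
(342, 399, 3) (370, 798, 3)
```

View pics/c2.png

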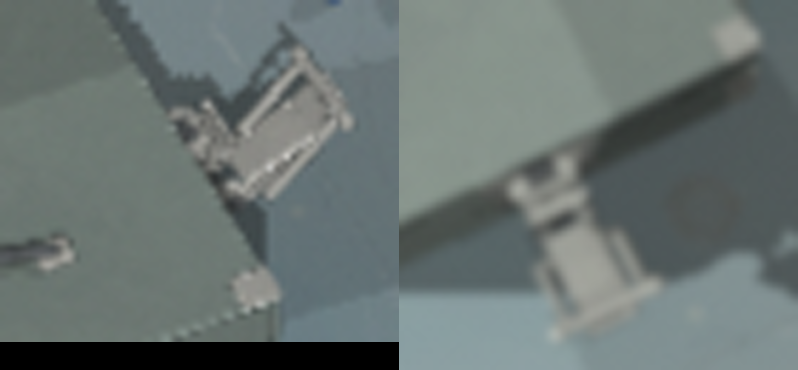

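```bash
python3 - <<'E'
from lid import *
k=5.7
T=lambda u,v:np.array([270+(u-399)/k,165+v/k])-P[8:10]; S=lambda u,v:np.array([290+u/k,190+v/k])-P[6:8]
for a,b in [((555,332),(346,120)),((652,286),(298,48)),((603.5,309),(322,84))]:
    t=tri([("top",T(*a)),("side",S(*b))]);print((w2c(P,t.x)*1000).round(1),t.fun.round(1))
for q in [(-.078,0,.108),(-.084,0,.108),(-.09,0,.111),(-.087,0,.074)]:
    w=c2w(P,q);print(q,((proj("top",w)+P[8:10]-(270,165))*k+(399,0)).round(),((proj("side",w)+P[6:8]-(290,190))*k).round())
for th in (1.9,2.0,2.1,2.2,2.3):
    al=np.pi-th;ab=2.85-th;print(th,(-87-16*np.sin(al)-46*np.sin(ab)).round(1),(74+16*np.cos(al)+46*np.cos(ab)).round(1))
r1=down(P[2])
plan([(c2w(P,(-.133,0,.2781)),r1),(c2w(P,(-.133,0,.119)),r1)])
E
```

```text
[-135.9   23.2  109. ] [ 0.  -0.2  0.2  0. ]
[-136.3  -21.6  111.4] [ 0.  -0.5  0.5  0.1]
[-136.1    0.8  109.9] [ 0.  -0.3  0.3  0.1]
(-0.078, 0, 0.108) [545. 183.] [196. 125.]
(-0.084, 0, 0.108) [551. 195.] [210. 121.]
(-0.09, 0, 0.111) [557. 207.] [223. 112.]
(-0.087, 0, 0.074) [558. 211.] [216. 177.]
1.9 -139.6 105.9
2.0 -136.1 111.0
2.1 -132.2 115.7
2.2 -127.8 120.0
2.3 -123.0 123.9
[-0.2163, -0.5206, -0.0039] [0.0022, 0.001, -0.0085]
[0.0, 0.0, 0.3978] [0.0, 0.0, 0.0]
```

>>> send_rows(steps=[[[-0.05,-0.1,0],[0,0,0]],[[-0.1,-0.2,0],[0,0,0]],[[-0.15,-0.3,0],[0,0,0]],[[-0.2,-0.41,0],[0,0,-0.005]],[[-0.223,-0.52,0],[0,0,-0.008]]], gripper=0.8)

```text
t: 8.63
position: [0.4508, 0.3233, 0.2782]
ee_rot: [0.001, 0.973, 0.23, 0.0]
force: [1.6, 0.4, -0.3]
grip_width: 0.768
finger_force: 0.0
```

>>> send_rows(steps=[[[0,0,0.05],[0,0,0]],[[0,0,0.1],[0,0,0]],[[0,0,0.15],[0,0,0]],[[0,0,0.2],[0,0,0]],[[0,0,0.25],[0,0,0]]])

```text
t: 9.05
position: [0.4525, 0.323, 0.1772]
ee_rot: [0.0, 0.973, 0.231, -0.0]
force: [-0.3, -0.1, 0.3]
grip_width: 0.9
finger_force: 0.0
```

```bash
python3 - <<'E'
from lid import *
rep();r1=down(P[2]);plan([(c2w(P,(-.136,0.0005,.1105)),r1)]);print(st()[0]["joints"].round(2))
E
```

```text
t 9.05 case [-132.9   -9.5  177.2] yaw 0.4655 z [-0. -0. -1.] F [-0.3 -0.1  0.3] grip 0.9 0.0
[-0.0074, -0.0252, 0.1667] [0.0001, 0.0001, 0.0069]
[ 0.03  0.35 -0.88  1.69  0.28  1.24 -2.01]
```

>>> send_rows(steps=[[[-0.0074,-0.0252,0],[0,0,0.007]],[[-0.0074,-0.0252,0.02],[0,0,0.007]],[[-0.0074,-0.0252,0.04],[0,0,0.007]],[[-0.0074,-0.0252,0.06],[0,0,0.007]],[[-0.0074,-0.0252,0.08],[0,0,0.007]]])

```text
t: 9.47
position: [0.4462, 0.3303, 0.1456]
ee_rot: [0.0, 0.974, 0.225, 0.0]
force: [-0.3, 0.7, 0.4]
grip_width: 0.9
finger_force: 0.0
```

```bash
python3 - <<'E'
from lid import *
rep();r1=down(P[2]);plan([(c2w(P,(-.136,0.0005,.1105)),r1)])
E
```

```text
t 9.47 case [-135.5   -0.2  145.6] yaw 0.454 z [ 0. -0. -1.] F [-0.3  0.7  0.4] grip 0.9 0.0
[-0.0014, -0.0018, 0.0879] [0.0002, -0.0002, -0.0004]
```

>>> send_rows(steps=[[[-0.001,-0.002,0.02],[0,0,0]],[[-0.001,-0.002,0.04],[0,0,0]],[[-0.001,-0.002,0.06],[0,0,0]],[[-0.001,-0.002,0.08],[0,0,0]],[[-0.001,-0.002,0.088],[0,0,0]]])

```text
t: 9.88
position: [0.4447, 0.3306, 0.1097]
ee_rot: [0.0, 0.974, 0.225, -0.001]
force: [-0.3, -0.5, 0.0]
grip_width: 0.894
finger_force: 0.0
```

>>> send_rows(steps=[[[0,0,0],[0,0,0]],[[0,0,0],[0,0,0]],[[0,0,0],[0,0,0]],[[0,0,0],[0,0,0]],[[0,0,0],[0,0,0]]], gripper=0, squeeze=18)

```text
t: 10.3
position: [0.4453, 0.3312, 0.1115]
ee_rot: [-0.0, 0.974, 0.225, 0.0]
force: [0.1, 0.6, -0.3]
grip_width: 0.611
finger_force: 0.0
```

```bash
python3 - <<'E'
from lid import *
rep();print(st()[0]["wrist_torque"])
E
```

```text
t 10.3 case [-135.8    1.   111.5] yaw 0.4541 z [ 0.001  0.    -1.   ] F [ 0.1  0.6 -0.3] grip 0.611 0.0
[ 0.02756524 -0.01749467  0.00271216]
```

>>> send_rows(steps=[[[0,0,0],[0,0,0]],[[0,0,0],[0,0,0]],[[0,0,0],[0,0,0]],[[0,0,0],[0,0,0]],[[0,0,0],[0,0,0]]])

```text
t: 10.72
position: [0.4451, 0.3311, 0.1112]
ee_rot: [0.0, 0.974, 0.225, 0.0]
force: [0.7, -0.4, 0.0]
grip_width: 0.569
finger_force: 18.0
```

```bash
python3 - <<'E'
from lid import *
rep();r1=down(P[2])
for a in [(-.132,.0005,.1165),(-.124,.0005,.1225),(-.112,.0005,.1265),(-.098,.0005,.1265),(-.09,.0005,.1235)]:
    print(np.hypot(a[0]+.087,a[2]-.0735)*1000)
E
```

```text
t 10.72 case [-136.1    1.   111.2] yaw 0.4542 z [ 0. -0. -1.] F [ 0.7 -0.4  0. ] grip 0.569 18.0
62.24146527838176
61.40032573203501
58.600341295934456
54.12947441089744
50.08991914547278
```

>>> send_rows(steps=[[[0.008,0,-0.004],[0,0,0]],[[0.015,0,-0.008],[0,0,0]],[[0.025,0,-0.014],[0,0,0]],[[0.035,0,-0.0195],[0,0,0]],[[0.035,0,-0.0195],[0,0,0]]])

```text
t: 11.13
position: [0.4587, 0.3377, 0.1193]
ee_rot: [-0.0, 0.974, 0.225, 0.0]
force: [-0.2, 0.1, -0.1]
grip_width: 0.57
finger_force: 18.0
```

```bash
python3 - <<'E'
from lid import *
rep()
E
```

```text
t 11.13 case [-120.9    1.   119.3] yaw 0.4537 z [ 0.001  0.001 -1.   ] F [-0.2  0.1 -0.1] grip 0.57 18.0
```

>>> send_rows(steps=[[[0.008,0,-0.002],[0,0,0]],[[0.016,0,-0.004],[0,0,0]],[[0.024,0,-0.006],[0,0,0]],[[0.032,0,-0.007],[0,0,0]],[[0.04,0,-0.007],[0,0,0]]])

```text
t: 11.55
position: [0.4724, 0.3445, 0.1219]
ee_rot: [-0.0, 0.974, 0.225, 0.0]
force: [-0.5, -0.7, 2.4]
grip_width: 0.565
finger_force: 18.0
```

```bash
python3 - <<'E'
from lid import *
import cv2
rep()
d=env.get_image("side")["img"][:,:,::-1];e=env.get_image("top")["img"][:,:,::-1]
a=cv2.resize(d[170:260,280:370],None,fx=6.2,fy=6.2,interpolation=cv2.INTER_CUBIC);cv2.imwrite("pics/c3.png",a)
E
```

```text
t 11.55 case [-105.6    1.1  121.9] yaw 0.4541 z [ 0.  0. -1.] F [-0.5 -0.7  2.4] grip 0.565 18.0
```

View pics/c3.png

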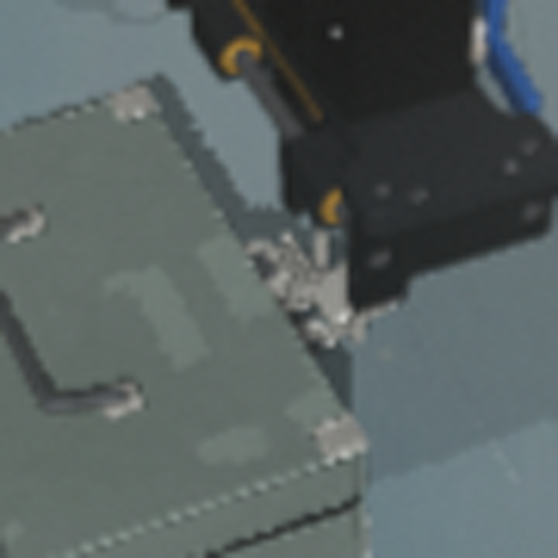

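>>> send_rows(steps=[[[0,0,0.007],[0,0,0]],[[0,0,0.014],[0,0,0]],[[0,0,0.021],[0,0,0]],[[0,0,0.0265],[0,0,0]],[[0,0,0.0265],[0,0,0]]])

```text
t: 12.07
position: [0.4717, 0.3441, 0.1104]
ee_rot: [0.0, 0.974, 0.225, -0.0]
force: [-0.5, 0.2, -2.1]
grip_width: 0.566
finger_force: 18.0
```

>>> send_rows(steps=[[[0.002,0,0],[0,0,0]],[[0.004,0,0],[0,0,0]],[[0.007,0,0],[0,0,0]],[[0.01,0,0],[0,0,0]],[[0.012,0,0],[0,0,0]]])

```text
t: 12.48
position: [0.4763, 0.3463, 0.1109]
ee_rot: [0.0, 0.974, 0.225, -0.0]
force: [-1.2, -0.3, -3.9]
grip_width: 0.569
finger_force: 18.0
```

```bash
cat >> mv.py <<'E'
    print("Fcase",R.from_euler("z",-P[2]).apply(s["force"]).round(1))
E
python3 -c "
from mv import *
rep()"
```

```text
t 12.48 case [-101.4    1.   110.9] yaw 0.4543 z [-0. -0. -1.] F [-1.2 -0.3 -3.9] grip 0.569 18.0
Fcase [-1.2  0.3 -3.9]
```

>>> send_rows(steps=[[[0.001,0,0],[0,0,0]],[[0.002,0,0],[0,0,0]],[[0.003,0,0],[0,0,0]],[[0.004,0,0],[0,0,0]],[[0.005,0,0],[0,0,0]]])

```text
t: 12.9
position: [0.4782, 0.3472, 0.1112]
ee_rot: [0.0, 0.974, 0.225, -0.0]
force: [-1.6, -0.2, -3.3]
grip_width: 0.568
finger_force: 18.0
```

>>> send_rows(steps=[[[0.001,0,0],[0,0,0]],[[0.002,0,0],[0,0,0]],[[0.003,0,0],[0,0,0]],[[0.004,0,0],[0,0,0]],[[0.004,0,0],[0,0,0]]])

```text
t: 13.32
position: [0.4797, 0.348, 0.1112]
ee_rot: [0.0, 0.974, 0.225, 0.0]
force: [-0.5, 0.2, -3.1]
grip_width: 0.566
finger_force: 18.0
```

```bash
python3 -c "
from mv import *
rep()"
```

```text
t 13.32 case [-97.6   1.  111.2] yaw 0.4542 z [ 0. -0. -1.] F [-0.5  0.2 -3.1] grip 0.566 18.0
Fcase [-0.4  0.4 -3.1]
```

>>> send_rows(steps=[[[0.001,0,0],[0,0,0]],[[0.002,0,0],[0,0,0]],[[0.003,0,0],[0,0,0]],[[0.004,0,0],[0,0,0]],[[0.004,0,0],[0,0,0]]])

```text
t: 13.73
position: [0.4811, 0.3487, 0.1111]
ee_rot: [0.0, 0.974, 0.225, 0.0]
force: [-1.6, 0.4, -4.1]
grip_width: 0.566
finger_force: 18.0
```

>>> send_rows(steps=[[[0.001,0,0],[0,0,0]],[[0.002,0,0],[0,0,0]],[[0.003,0,0],[0,0,0]],[[0.004,0,0],[0,0,0]],[[0.004,0,0],[0,0,0]]])

```text
t: 14.15
position: [0.4825, 0.3494, 0.1112]
ee_rot: [0.0, 0.974, 0.225, 0.0]
force: [-2.3, 0.8, -3.9]
grip_width: 0.566
finger_force: 18.0
```

```bash
python3 -c "
from mv import *
rep()"
```

```text
t 14.15 case [-94.4   1.1 111.2] yaw 0.4541 z [ 0.  0. -1.] F [-2.3  0.8 -3.9] grip 0.566 18.0
Fcase [-1.7  1.7 -3.9]
```

>>> send_rows(steps=[[[0.001,0,0],[0,0,0]],[[0.002,0,0],[0,0,0]],[[0.003,0,0],[0,0,0]],[[0.004,0,0],[0,0,0]],[[0.004,0,0],[0,0,0]]])

```text
t: 14.57
position: [0.484, 0.3501, 0.1112]
ee_rot: [-0.0, 0.974, 0.225, 0.0]
force: [-2.2, 0.3, -3.4]
grip_width: 0.571
finger_force: 18.0
```

>>> send_rows(steps=[[[0.001,0,0],[0,0,0]],[[0.002,0,0],[0,0,0]],[[0.003,0,0],[0,0,0]],[[0.004,0,0],[0,0,0]],[[0.004,0,0],[0,0,0]]])

```text
t: 14.98
position: [0.4854, 0.3508, 0.1111]
ee_rot: [-0.0, 0.974, 0.225, 0.0]
force: [-2.6, 0.2, -3.5]
grip_width: 0.565
finger_force: 18.0
```

```bash
python3 -c "
from mv import *
rep()"
```

```text
t 14.98 case [-91.2   1.  111.1] yaw 0.4542 z [ 0.  0. -1.] F [-2.6  0.2 -3.5] grip 0.565 18.0
Fcase [-2.3  1.3 -3.5]
```

>>> send_rows(steps=[[[0.001,0,0],[0,0,0]],[[0.002,0,0],[0,0,0]],[[0.003,0,0],[0,0,0]],[[0.004,0,0],[0,0,0]],[[0.004,0,0],[0,0,0]]])

```text
t: 15.4
position: [0.4859, 0.3511, 0.111]
ee_rot: [0.001, 0.974, 0.225, -0.001]
force: [-7.5, -3.2, 0.3]
grip_width: 0.564
finger_force: 18.0
```

>>> send_rows(steps=[[[0.001,0,0],[0,0,0]],[[0.002,0,0],[0,0,0]],[[0.003,0,0],[0,0,0]],[[0.004,0,0],[0,0,0]],[[0.004,0,0],[0,0,0]]])

```text
t: 15.82
position: [0.4868, 0.3516, 0.1108]
ee_rot: [0.001, 0.974, 0.225, -0.002]
force: [-10.2, -4.8, 0.7]
grip_width: 0.57
finger_force: 18.0
```

```bash
python3 -c "
from mv import *
rep()"
```

```text
t 15.82 case [-89.6   1.1 110.8] yaw 0.4547 z [-0.003 -0.002 -1.   ] F [-10.2  -4.8   0.7] grip 0.57 18.0
Fcase [-11.2   0.1   0.7]
```

>>> send_rows(steps=[[[-0.005,0,0],[0,0,0]],[[-0.01,0,0],[0,0,0]],[[-0.01,0,-0.01],[0,0,0]],[[-0.01,0,-0.02],[0,0,0]],[[-0.01,0,-0.025],[0,0,0]]])

```text
t: 16.23
position: [0.4848, 0.3505, 0.1218]
ee_rot: [-0.0, 0.974, 0.225, 0.0]
force: [-1.3, -0.4, -5.1]
grip_width: 0.566
finger_force: 18.0
```

>>> send_rows(steps=[[[0.005,0,0],[0,0,0]],[[0.01,0,0],[0,0,0]],[[0.015,0,0],[0,0,0]],[[0.02,0,0],[0,0,0]],[[0.02,0,0],[0,0,0]]])

```text
t: 16.65
position: [0.4924, 0.3542, 0.1213]
ee_rot: [-0.0, 0.974, 0.225, 0.0]
force: [-0.7, -0.1, -1.1]
grip_width: 0.571
finger_force: 18.0
```

```bash
python3 -c "
from mv import *
rep()"
```

```text
t 16.65 case [-83.4   1.  121.3] yaw 0.454 z [ 0.  0. -1.] F [-0.7 -0.1 -1.1] grip 0.571 18.0
Fcase [-0.7  0.2 -1.1]
```

>>> send_rows(steps=[[[0.0055,0,0],[0,0,0]],[[0.0055,0,0.003],[0,0,0]],[[0.0055,0,0.006],[0,0,0]],[[0.0055,0,0.009],[0,0,0]],[[0.0055,0,0.012],[0,0,0]]])

```text
t: 17.07
position: [0.4941, 0.3551, 0.1166]
ee_rot: [-0.0, 0.974, 0.225, 0.0]
force: [-1.0, 0.1, 1.9]
grip_width: 0.568
finger_force: 18.0
```

>>> send_rows(steps=[[[0,0,0.001],[0,0,0]],[[0,0,0.002],[0,0,0]],[[0,0,0.003],[0,0,0]],[[0,0,0.004],[0,0,0]],[[0,0,0.004],[0,0,0]]])

```text
t: 17.48
position: [0.4937, 0.3549, 0.1146]
ee_rot: [0.0, 0.974, 0.225, -0.0]
force: [-1.3, 1.3, 1.1]
grip_width: 0.569
finger_force: 18.0
```

```bash
python3 -c "
from mv import *
rep()"
```

```text
t 17.48 case [-82.    1.  114.6] yaw 0.4542 z [-0. -0. -1.] F [-1.3  1.3  1.1] grip 0.569 18.0
Fcase [-0.6  1.8  1.1]
```

>>> send_rows(steps=[[[0.001,0,0.001],[0,0,0]],[[0.001,0,0.002],[0,0,0]],[[0.001,0,0.003],[0,0,0]],[[0.001,0,0.004],[0,0,0]],[[0.001,0,0.004],[0,0,0]]])

```text
t: 17.9
position: [0.4941, 0.355, 0.113]
ee_rot: [0.0, 0.974, 0.225, -0.0]
force: [-1.0, 1.6, 0.5]
grip_width: 0.571
finger_force: 18.0
```

>>> send_rows(steps=[[[0,0,0.001],[0,0,0]],[[0,0,0.002],[0,0,0]],[[0,0,0.003],[0,0,0]],[[0,0,0.004],[0,0,0]],[[0,0,0.004],[0,0,0]]])

```text
t: 18.32
position: [0.4941, 0.3551, 0.1114]
ee_rot: [0.0, 0.974, 0.225, -0.0]
force: [-0.7, 2.0, 1.0]
grip_width: 0.565
finger_force: 18.0
```

```bash
python3 -c "
from mv import *
rep()"
```

```text
t 18.32 case [-81.5   1.  111.4] yaw 0.4542 z [-0. -0. -1.] F [-0.7  2.   1. ] grip 0.565 18.0
Fcase [0.3 2.1 1. ]
```

>>> send_rows(steps=[[[0,0,0.001],[0,0,0]],[[0,0,0.002],[0,0,0]],[[0,0,0.003],[0,0,0]],[[0,0,0.004],[0,0,0]],[[0,0,0.004],[0,0,0]]])

```text
t: 18.73
position: [0.4941, 0.355, 0.1098]
ee_rot: [0.0, 0.974, 0.225, -0.0]
force: [-1.4, 2.2, 0.6]
grip_width: 0.567
finger_force: 18.0
```

>>> send_rows(steps=[[[0,0,0.001],[0,0,0]],[[0,0,0.002],[0,0,0]],[[0,0,0.003],[0,0,0]],[[0,0,0.003],[0,0,0]],[[0,0,0.003],[0,0,0]]])

```text
t: 19.15
position: [0.4941, 0.355, 0.1086]
ee_rot: [0.0, 0.974, 0.225, -0.0]
force: [-0.3, 1.4, 0.6]
grip_width: 0.572
finger_force: 18.0
```

```bash
python3 -c "
from mv import *
rep()"
```

```text
t 19.15 case [-81.5   1.  108.6] yaw 0.4542 z [-0. -0. -1.] F [-0.3  1.4  0.6] grip 0.572 18.0
Fcase [0.4 1.4 0.6]
```

>>> send_rows(steps=[[[0,0,0.001],[0,0,0]],[[0,0,0.002],[0,0,0]],[[0,0,0.003],[0,0,0]],[[0,0,0.003],[0,0,0]],[[0,0,0.003],[0,0,0]]])

```text
t: 19.57
position: [0.4942, 0.3551, 0.108]
ee_rot: [0.0, 0.974, 0.225, 0.0]
force: [-2.6, -0.3, 6.6]
grip_width: 0.571
finger_force: 18.0
```

>>> send_rows(steps=[[[0,0,0.001],[0,0,0]],[[0,0,0.002],[0,0,0]],[[0,0,0.003],[0,0,0]],[[0,0,0.003],[0,0,0]],[[0,0,0.003],[0,0,0]]])

```text
t: 19.98
position: [0.4942, 0.3551, 0.1073]
ee_rot: [0.0, 0.974, 0.225, 0.0]
force: [-4.3, -1.9, 11.5]
grip_width: 0.57
finger_force: 18.0
```

```bash
python3 -c "
from mv import *
rep()"
```

```text
t 19.98 case [-81.4   1.1 107.3] yaw 0.4542 z [ 0.001 -0.    -1.   ] F [-4.3 -1.9 11.5] grip 0.57 18.0
Fcase [-4.7  0.1 11.5]
```

>>> send_rows(steps=[[[0,0,-0.002],[0,0,0]],[[-0.002,0,-0.002],[0,0,0]],[[-0.004,0,-0.002],[0,0,0]],[[-0.006,0,-0.002],[0,0,0]],[[-0.006,0,-0.002],[0,0,0]]])

```text
t: 20.4
position: [0.4937, 0.3548, 0.1078]
ee_rot: [-0.001, 0.974, 0.225, 0.002]
force: [5.2, 5.3, 0.2]
grip_width: 0.564
finger_force: 18.0
```

```bash
python3 -c "
from mv import *
rep()"
```

```text
t 20.4 case [-82.    1.  107.8] yaw 0.4536 z [ 0.004  0.003 -1.   ] F [5.2 5.3 0.2] grip 0.564 18.0
Fcase [7.1 2.5 0.2]
```

>>> send_rows(steps=[[[0.003,0,0],[0,0,0]],[[0.005,0,0],[0,0,0]],[[0.005,0,0.001],[0,0,0]],[[0.005,0,0.001],[0,0,0]],[[0.005,0,0.001],[0,0,0]]])

```text
t: 20.82
position: [0.494, 0.355, 0.1074]
ee_rot: [0.0, 0.974, 0.225, 0.0]
force: [-1.4, 0.5, 8.6]
grip_width: 0.565
finger_force: 18.0
```

>>> send_rows(steps=[[[0,0,0],[0,0,0]],[[0,0,0],[0,0,0]],[[0,0,0],[0,0,0]],[[0,0,0],[0,0,0]],[[0,0,0],[0,0,0]]], gripper=0.7)

```text
t: 21.23
position: [0.4937, 0.3545, 0.1063]
ee_rot: [0.0, 0.974, 0.225, -0.0]
force: [-0.5, 0.2, -0.8]
grip_width: 0.824
finger_force: 0.0
```

```bash
python3 -c "
from mv import *
rep();print(st()[0]['joints'].round(2))
def tilt(t):
    return R.from_euler('z',P[2])*R.from_matrix(np.array([[np.cos(t),0,np.sin(t)],[0,-1,0],[np.sin(t),0,-np.cos(t)]]))
def tip(t,x,z): # TCP for tip at x,z
    return c2w(P,(x-.014*np.sin(t),.0,z+.014*np.cos(t)))
r1=down(P[2])
plan([(c2w(P,(-.084,0,.20)),r1),(c2w(P,(-.17,0,.20)),tilt(.45)),(c2w(P,(-.19,0,.15)),tilt(.9)),(tip(.9,-.150,.085),tilt(.9))])
"
```

```text
t 21.23 case [-82.2   0.7 106.3] yaw 0.454 z [-0.001 -0.001 -1.   ] F [-0.5  0.2 -0.8] grip 0.824 0.0
Fcase [-0.4  0.4 -0.8]
[-0.08  0.53 -0.81  1.62  0.41  1.17 -2.1 ]
[-0.0048, 0.0019, -0.2342] [0.0003, 0.0005, -0.0004]
[-0.215, 0.0, 0.0] [0.0, 0.2865, -0.0]
[-0.0994, 0.0, 0.0908] [0.0, 0.2865, 0.0]
[-0.0651, -0.0, 0.1443] [0.0, 0.0, 0.0]
```

>>> send_rows(steps=[[[0,0,-0.03],[0,0,0]],[[0,0,-0.08],[0,0,0]],[[0,0,-0.14],[0,0,0]],[[0,0,-0.2],[0,0,0]],[[0,0,-0.235],[0,0,0]]])

```text
t: 21.65
position: [0.4942, 0.3556, 0.2042]
ee_rot: [-0.001, 0.974, 0.225, 0.001]
force: [-0.5, 0.3, 0.9]
grip_width: 0.847
finger_force: 0.0
```

>>> send_rows(steps=[[[-0.05,0,0],[0,0.05,0]],[[-0.1,0,0],[0,0.11,0]],[[-0.15,0,0],[0,0.17,0]],[[-0.19,0,0],[0,0.23,0]],[[-0.215,0,0],[0,0.287,0]]], gripper=-1)

```text
t: 22.07
position: [0.4166, 0.3172, 0.2008]
ee_rot: [-0.05, 0.95, 0.22, 0.217]
force: [-1.5, 1.6, -0.2]
grip_width: 0.556
finger_force: 0.0
```

>>> send_rows(steps=[[[-0.02,0,0.02],[0,0.06,0]],[[-0.04,0,0.04],[0,0.12,0]],[[-0.06,0,0.06],[0,0.18,0]],[[-0.08,0,0.08],[0,0.24,0]],[[-0.1,0,0.09],[0,0.287,0]]])

```text
t: 22.48
position: [0.4158, 0.3327, 0.1629]
ee_rot: [-0.089, 0.886, 0.205, 0.405]
force: [-1.1, 1.3, 0.6]
grip_width: 0.171
finger_force: 0.0
```

```bash
cat >> mv.py <<'E'
def tilt(t):
    return R.from_euler('z',P[2])*R.from_matrix(np.array([[np.cos(t),0,np.sin(t)],[0,-1,0],[np.sin(t),0,-np.cos(t)]]))
def tip(t,x,z): return c2w(P,(x-.014*np.sin(t),.0,z+.014*np.cos(t)))
def lev(th,off,t=.9,r=.044): # tip centre off above the lever centre plane at pad
    return tip(t,-.087-r*np.sin(th)-off*np.cos(th),.074-r*np.cos(th)+off*np.sin(th)),tilt(t)
def rept():
    rep();s,p,r=st();q=w2c(P,p+r.apply([0,0,.014]))*1000;d=q[[0,2]]-[-87,74]
    print("tip",q.round(1),"r",np.hypot(*d).round(1),"th",np.arctan2(-d[0],-d[1]).round(3))
E
python3 - <<'E'
from mv import *
rept();print(st()[0]['joints'].round(2))
import cv2
d=env.get_image("side")["img"][:,:,::-1]
a=cv2.resize(d[160:270,270:380],None,fx=5.4,fy=5.4,interpolation=cv2.INTER_CUBIC);cv2.imwrite("pics/c4.png",a)
plan([(tip(.9,-.160,.100),tilt(.9)),lev(1.3,.008),lev(1.1,.008)])
E
```

```text
t 22.48 case [-161.7   15.3  162.9] yaw 0.4604 z [ 0.682  0.325 -0.656] F [-1.1  1.3  0.6] grip 0.171 0.0
Fcase [-0.4  1.6  0.6]
tip [-151.1   15.2  153.7] r 102.3 th 2.464
[ 0.44 -0.45 -1.26  2.42 -0.41  0.09 -1.69]
[-0.1151, 0.0437, 0.0669] [0.0046, 0.0273, 0.0022]
[-0.0146, 0.0, 0.1025] [0.0, 0.0, 0.0]
[-0.0145, -0.0, 0.0169] [0.0, 0.0, 0.0]
```

View pics/c4.png

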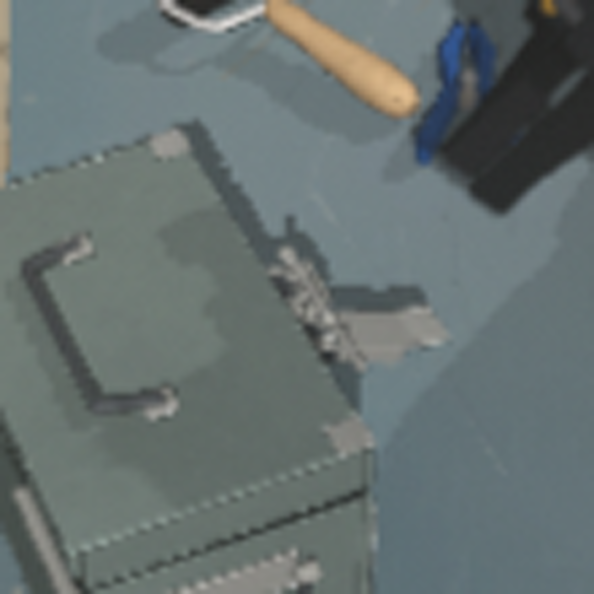

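```bash
cat >> mv.py <<'E'
TL=.5
def cor(th,off,t=TL,r=.040): # front fingertip corner, off above lever mid plane at radius r
    C=np.array([-.087-r*np.sin(th)-off*np.cos(th),0.,.074-r*np.cos(th)+off*np.sin(th)])
    x=np.array([np.cos(t),0,np.sin(t)]);z=np.array([np.sin(t),0,-np.cos(t)])
    return c2w(P,C-.0095*x-.014*z),tilt(t)
def repc():
    rep();s,p,r=st();q=w2c(P,p+r.apply([.0095,0,.014]))*1000;d=q[[0,2]]-[-87,74]
    print("corner",q.round(1),"r",np.hypot(*d).round(1),"th",np.arctan2(-d[0],-d[1]).round(3))
E
python3 - <<'E'
from mv import *
repc()
plan([(tip(TL,-.150,.12),tilt(TL)),cor(1.3,.012),cor(1.2,.006)])
E
```

```text
t 22.53 case [-161.    17.8  160.9] yaw 0.4595 z [ 0.682  0.325 -0.655] F [-1.   2.9  0.5] grip 0.133 0.0
Fcase [0.3 3.1 0.5]
corner [-144.2   17.8  158.9] r 102.4 th 2.549
[-0.0472, 0.044, 0.0552] [0.0049, -0.2273, 0.0012]
[-0.0312, 0.0, 0.1245] [0.0, 0.0, 0.0]
[-0.0067, -0.0, 0.0242] [0.0, 0.0, 0.0]
```

>>> send_rows(steps=[[[-0.01,0.01,0.01],[0,-0.05,0]],[[-0.02,0.02,0.02],[0,-0.1,0]],[[-0.03,0.03,0.03],[0,-0.15,0]],[[-0.04,0.044,0.04],[0.005,-0.2,0]],[[-0.047,0.044,0.05],[0.005,-0.227,0]]])

```text
t: 22.95
position: [0.4289, 0.3157, 0.1377]
ee_rot: [-0.054, 0.945, 0.217, 0.238]
force: [0.2, -0.3, -1.3]
grip_width: 0.005
finger_force: 0.0
```

>>> send_rows(steps=[[[0,0,0],[0,0,0]],[[0,0,0],[0,0,0]],[[0,0,0],[0,0,0]],[[0,0,0],[0,0,0]],[[0,0,0],[0,0,0]]])

```text
t: 23.37
position: [0.4262, 0.3178, 0.1359]
ee_rot: [-0.056, 0.944, 0.219, 0.239]
force: [-0.6, -0.3, 0.5]
grip_width: 0.005
finger_force: 0.0
```

```bash
python3 - <<'E'
from mv import *
repc();print(st()[0]['joints'].round(2))
plan([(tip(TL,-.150,.12),tilt(TL)),cor(1.3,.012),cor(1.2,.006)])
E
```

```text
t 23.37 case [-158.9   -2.6  135.9] yaw 0.4547 z [ 0.427  0.21  -0.879] F [-0.6 -0.3  0.5] grip 0.005 0.0
Fcase [-0.7 -0.   0.5]
corner [-143.9   -2.6  128.1] r 78.5 th 2.331
[ 0.76 -0.19 -1.46  2.19 -0.1   0.5  -1.79]
[0.0005, -0.0065, 0.0105] [-0.0006, 0.0024, 0.0001]
[-0.0312, 0.0, 0.1245] [0.0, 0.0, 0.0]
[-0.0067, -0.0, 0.0242] [0.0, 0.0, 0.0]
```

>>> send_rows(steps=[[[-0.008,-0.006,0.035],[0,0,0]],[[-0.016,-0.006,0.06],[0,0,0]],[[-0.022,-0.006,0.085],[0,0,0]],[[-0.027,-0.006,0.11],[0,0,0]],[[-0.031,-0.006,0.135],[0,0.0024,0]]])

```text
t: 23.78
position: [0.4389, 0.3255, 0.0863]
ee_rot: [-0.056, 0.944, 0.217, 0.241]
force: [0.9, -0.8, 1.4]
grip_width: 0.001
finger_force: 0.0
```

```bash
python3 - <<'E'
from mv import *
repc();print(st()[0]['joints'].round(2))
plan([cor(1.2,.006),cor(1.0,.003),cor(.8,.002)])
E
```

```text
t 23.78 case [-144.1   -1.2   86.3] yaw 0.4519 z [ 0.43   0.211 -0.878] F [ 0.9 -0.8  1.4] grip 0.001 0.0
Fcase [ 0.5 -1.1  1.4]
corner [-129.    -1.2   78.6] r 42.3 th 1.679
[ 0.37  0.2  -1.24  2.2   0.79  0.52 -2.56]
[-0.0105, -0.003, 0.0326] [-0.0005, 0.0, -0.0015]
[-0.003, 0.0, 0.0274] [0.0, 0.0, 0.0]
[0.0026, -0.0, 0.0223] [0.0, 0.0, 0.0]
```

```bash
python3 - <<'E'
from mv import *
plan([(c2w(P,(-.144,0,.20)),tilt(.3)),(c2w(P,(-.10,0,.27)),tilt(0))])
E
```

```text
[0.1365, -0.0036, -0.2494] [-0.0006, -0.1273, -0.0014]
[0.1568, -0.0, -0.1347] [-0.0, -0.191, 0.0]
```

>>> send_rows(steps=[[[0.01,0,-0.05],[0,0,0]],[[0.04,0,-0.1],[0,-0.03,0]],[[0.07,0,-0.15],[0,-0.06,0]],[[0.1,0,-0.2],[0,-0.09,0]],[[0.136,0,-0.25],[0,-0.127,0]]])

```text
t: 24.2
position: [0.4365, 0.3257, 0.2017]
ee_rot: [-0.033, 0.963, 0.224, 0.144]
force: [0.5, 0.4, 1.4]
grip_width: 0.007
finger_force: 0.0
```

>>> send_rows(steps=[[[0.03,0,-0.03],[0,-0.04,0]],[[0.06,0,-0.06],[0,-0.08,0]],[[0.09,0,-0.09],[0,-0.12,0]],[[0.12,0,-0.115],[0,-0.16,0]],[[0.157,0,-0.135],[0,-0.19,0]]])

```text
t: 24.62
position: [0.4778, 0.3448, 0.2712]
ee_rot: [-0.001, 0.974, 0.225, -0.002]
force: [0.4, 0.4, 1.0]
grip_width: 0.003
finger_force: 0.0
```

>>> send_rows(steps=[[[0,0,0],[0,0,-0.06]],[[0,0,0],[0,0,-0.13]],[[0,0,0],[0,0,-0.2]],[[0,0,0],[0,0,-0.27]],[[0,0,0],[0,0,-0.3333]]])

```text
t: 25.03
position: [0.4772, 0.3449, 0.2707]
ee_rot: [-0.001, 0.881, 0.473, 0.0]
force: [-0.6, 0.1, 0.2]
grip_width: 0.002
finger_force: 0.0
```

```bash
python3 - <<'E'
from mv import *
rep();print(st()[0]['joints'].round(2))
E
```

```text
t 25.03 case [-101.2   -0.7  270.7] yaw 0.9844 z [-0.     0.002 -1.   ] F [-0.6  0.1  0.2] grip 0.002 0.0
Fcase [-0.4  0.4  0.2]
[ 0.22  0.54 -1.3   1.46  0.52  1.52 -1.65]
```

>>> send_rows(steps=[[[0,0,0],[0,0,-0.07]],[[0,0,0],[0,0,-0.14]],[[0,0,0],[0,0,-0.21]],[[0,0,0],[0,0,-0.28]],[[0,0,0],[0,0,-0.34]]])

```text
t: 25.45
position: [0.4772, 0.3448, 0.2706]
ee_rot: [-0.001, 0.725, 0.688, 0.0]
force: [-0.4, 0.4, 0.2]
grip_width: 0.005
finger_force: 0.0
```

>>> send_rows(steps=[[[0,0,0],[0,0,-0.07]],[[0,0,0],[0,0,-0.14]],[[0,0,0],[0,0,-0.21]],[[0,0,0],[0,0,-0.28]],[[0,0,0],[0,0,-0.34]]])

```text
t: 25.87
position: [0.4772, 0.3448, 0.2706]
ee_rot: [-0.001, 0.518, 0.855, 0.001]
force: [0.0, -0.1, 0.4]
grip_width: 0.003
finger_force: 0.0
```

>>> send_rows(steps=[[[0,0,0],[0,0,-0.07]],[[0,0,0],[0,0,-0.14]],[[0,0,0],[0,0,-0.21]],[[0,0,0],[0,0,-0.28]],[[0,0,0],[0,0,-0.34]]])

```text
t: 26.28
position: [0.4772, 0.3448, 0.2706]
ee_rot: [-0.0, 0.274, 0.962, 0.001]
force: [0.2, -0.0, 0.4]
grip_width: 0.004
finger_force: 0.0
```

>>> send_rows(steps=[[[0,0,0],[0,0,-0.07]],[[0,0,0],[0,0,-0.14]],[[0,0,0],[0,0,-0.21]],[[0,0,0],[0,0,-0.28]],[[0,0,0],[0,0,-0.34]]])

```text
t: 26.7
position: [0.4772, 0.3448, 0.2706]
ee_rot: [-0.0, 0.01, 1.0, 0.001]
force: [-1.0, 0.3, -0.5]
grip_width: 0.006
finger_force: 0.0
```

>>> send_rows(steps=[[[0,0,0],[0,0,-0.07]],[[0,0,0],[0,0,-0.14]],[[0,0,0],[0,0,-0.21]],[[0,0,0],[0,0,-0.28]],[[0,0,0],[0,0,-0.31]]])

```text
t: 27.12
position: [0.4772, 0.3448, 0.2706]
ee_rot: [0.0, -0.231, 0.973, 0.001]
force: [-1.0, 0.7, -0.2]
grip_width: 0.003
finger_force: 0.0
```

```bash
python3 - <<'E'
s=open('mv.py').read()
s=s.replace("np.array([[np.cos(t),0,np.sin(t)],[0,-1,0],[np.sin(t),0,-np.cos(t)]])","np.array([[-np.cos(t),0,np.sin(t)],[0,1,0],[-np.sin(t),0,-np.cos(t)]])").replace("r.apply([.0095,0,.014])","r.apply([-.0095,0,.014])")
open('mv.py','w').write(s)
from mv import *
repc();print(st()[0]['joints'].round(2))
plan([(tip(.25,-.135,.2),tilt(.25)),(tip(TL,-.140,.12),tilt(TL)),cor(1.35,.015)])
E
```

```text
t 27.12 case [-101.2   -0.8  270.6] yaw -2.6747 z [-0.     0.001 -1.   ] F [-1.   0.7 -0.2] grip 0.003 0.0
Fcase [-0.6  1.  -0.2]
corner [-91.7  -0.6 256.6] r 182.6 th 3.116
[ 0.27  0.65 -1.45  1.46  0.64  1.58  0.9 ]
[0.0932, 0.0029, 0.1425] [0.0019, -0.1589, 0.0077]
[0.0703, -0.0, 0.1918] [0.0, -0.1592, 0.0]
[0.0484, 0.0, 0.1008] [0.0, 0.0, 0.0]
```

>>> send_rows(steps=[[[0.02,0,0.03],[0,-0.03,0.002]],[[0.04,0,0.06],[0,-0.06,0.004]],[[0.06,0,0.09],[0,-0.09,0.006]],[[0.08,0.002,0.12],[0,-0.13,0.008]],[[0.093,0.003,0.1425],[0.002,-0.159,0.008]]])

```text
t: 27.53
position: [0.4427, 0.3287, 0.2117]
ee_rot: [0.122, -0.22, 0.967, 0.028]
force: [-1.3, 1.3, 0.7]
grip_width: 0.004
finger_force: 0.0
```

>>> send_rows(steps=[[[0.015,0,0.04],[0,-0.03,0]],[[0.03,0,0.08],[0,-0.06,0]],[[0.045,0,0.12],[0,-0.09,0]],[[0.06,0,0.16],[0,-0.13,0]],[[0.07,0,0.192],[0,-0.159,0]]])

```text
t: 27.95
position: [0.4359, 0.3246, 0.131]
ee_rot: [0.243, -0.215, 0.944, 0.054]
force: [0.6, -0.1, 0.1]
grip_width: 0.003
finger_force: 0.0
```

```bash
python3 - <<'E'
from mv import *
repc();print(st()[0]['joints'].round(2))
plan([cor(1.5,.012),cor(1.2,.006)])
E
```

```text
t 27.95 case [-147.2   -0.7  131. ] yaw -2.6942 z [ 0.436  0.206 -0.876] F [ 0.6 -0.1  0.1] grip 0.003 0.0
Fcase [ 0.5 -0.3  0.1]
corner [-132.1   -0.9  123.3] r 66.9 th 2.401
[ 0.62  0.04 -1.43  2.17  0.42  0.53  0.9 ]
[0.0388, 0.0021, 0.0932] [-0.0037, 0.0018, -0.004]
[0.0188, 0.0, 0.0411] [0.0, 0.0, 0.0]
```

>>> send_rows(steps=[[[0.008,0,0.02],[0,0,0]],[[0.016,0,0.04],[0,0,0]],[[0.024,0,0.06],[0,0,0]],[[0.032,0.002,0.08],[0,0,0]],[[0.039,0.002,0.093],[-0.003,0,-0.004]]])

```text
t: 28.37
position: [0.4396, 0.3283, 0.0914]
ee_rot: [0.241, -0.218, 0.944, 0.056]
force: [0.5, -0.2, -0.8]
grip_width: 0.003
finger_force: 0.0
```

>>> send_rows(steps=[[[0.002,0,0.005],[0,0,0]],[[0.005,0,0.01],[0,0,0]],[[0.007,0,0.015],[0,0,0]],[[0.009,0,0.02],[0,0,0]],[[0.009,0,0.02],[0,0,0]]])

```text
t: 28.78
position: [0.441, 0.3284, 0.0835]
ee_rot: [0.241, -0.218, 0.944, 0.056]
force: [0.2, 0.9, -0.0]
grip_width: 0.005
finger_force: 0.0
```

```bash
python3 - <<'E'
from mv import *
repc();print(st()[0]['joints'].round(2))
plan([cor(1.2,.006),cor(1.1,.003),cor(1.0,.003),cor(.9,.003)])
E
```

```text
t 28.78 case [-140.9    0.4   83.5] yaw -2.6892 z [ 0.431  0.211 -0.877] F [ 0.2  0.9 -0. ] grip 0.005 0.0
Fcase [ 0.6  0.7 -0. ]
corner [-125.9    0.4   75.7] r 38.9 th 1.616
[ 0.34  0.22 -1.21  2.2   0.82  0.52  0.55]
[0.014, -0.0011, 0.0226] [0.0005, 0.0004, -0.0012]
[0.0025, 0.0, 0.0173] [0.0, 0.0, 0.0]
[0.0005, -0.0, 0.01] [0.0, 0.0, 0.0]
[-0.0005, -0.0, 0.01] [0.0, 0.0, 0.0]
```

>>> send_rows(steps=[[[0.003,0,0.005],[0,0,0]],[[0.006,0,0.01],[0,0,0]],[[0.01,0,0.015],[0,0,0]],[[0.014,-0.001,0.02],[0,0,0]],[[0.014,-0.001,0.0226],[0,0,0]]])

```text
t: 29.2
position: [0.4408, 0.3282, 0.073]
ee_rot: [0.241, -0.218, 0.944, 0.057]
force: [0.3, 0.1, 2.5]
grip_width: 0.006
finger_force: 1.4
```

>>> send_rows(steps=[[[0,0,0.003],[0,0,0]],[[0.001,0,0.006],[0,0,0]],[[0.002,0,0.009],[0,0,0]],[[0.0025,0,0.012],[0,0,0]],[[0.0025,0,0.012],[0,0,0]]])

```text
t: 29.62
position: [0.442, 0.3288, 0.0682]
ee_rot: [0.241, -0.218, 0.944, 0.057]
force: [0.4, 1.8, 3.2]
grip_width: 0.002
finger_force: 1.3
```

```bash
python3 - <<'E'
from mv import *
repc()
plan([cor(1.1,.003),cor(1.0,.003),cor(.9,.003),cor(.8,.003)])
E
```

```text
t 29.62 case [-139.9    0.3   68.2] yaw -2.6891 z [ 0.431  0.212 -0.877] F [0.4 1.8 3.2] grip 0.002 1.3
Fcase [1.1 1.5 3.2]
corner [-124.8    0.3   60.5] r 40.1 th 1.228
[0.0006, -0.0007, 0.0053] [0.0009, 0.0005, -0.0012]
[0.0005, -0.0, 0.01] [0.0, 0.0, 0.0]
[-0.0005, -0.0, 0.01] [0.0, 0.0, 0.0]
[-0.0015, 0.0, 0.0099] [0.0, 0.0, 0.0]
```

>>> send_rows(steps=[[[0,0,0.003],[0,0,0]],[[0,0,0.006],[0,0,0]],[[0.001,0,0.009],[0,0,0]],[[0.001,0,0.012],[0,0,0]],[[0.001,0,0.015],[0,0,0]]])

```text
t: 30.03
position: [0.4442, 0.3298, 0.0627]
ee_rot: [0.241, -0.218, 0.944, 0.057]
force: [-0.8, -1.2, 5.6]
grip_width: 0.001
finger_force: 2.5
```

>>> send_rows(steps=[[[0,0,0.004],[0,0,0]],[[0,0,0.008],[0,0,0]],[[-0.001,0,0.012],[0,0,0]],[[-0.0015,0,0.016],[0,0,0]],[[-0.002,0,0.02],[0,0,0]]])

```text
t: 30.45
position: [0.4481, 0.3317, 0.0559]
ee_rot: [0.241, -0.218, 0.944, 0.056]
force: [-1.4, 0.5, 5.2]
grip_width: 0.002
finger_force: 2.3
```

```bash
python3 - <<'E'
from mv import *
repc()
plan([cor(.7,.003),cor(.6,.003),cor(.5,.003),cor(.4,.003),cor(.3,.003),cor(.2,.003),cor(.1,.003),cor(0,.003)])
E
```

```text
t 30.45 case [-133.1    0.2   55.9] yaw -2.6889 z [ 0.431  0.212 -0.877] F [-1.4  0.5  5.2] grip 0.002 2.3
Fcase [-1.1  1.   5.2]
corner [-118.     0.2   48.2] r 40.3 th 0.877
[-0.0031, -0.0006, 0.0098] [0.0007, 0.0002, -0.001]
[-0.0034, 0.0, 0.0094] [0.0, 0.0, 0.0]
[-0.0043, 0.0, 0.009] [0.0, 0.0, 0.0]
[-0.0052, -0.0, 0.0086] [0.0, 0.0, 0.0]
[-0.006, 0.0, 0.008] [0.0, 0.0, 0.0]
[-0.0068, -0.0, 0.0074] [0.0, 0.0, 0.0]
[-0.0075, 0.0, 0.0066] [0.0, 0.0, 0.0]
[-0.0081, -0.0, 0.0059] [0.0, 0.0, 0.0]
```

>>> send_rows(steps=[[[-0.001,0,0.004],[0,0,0]],[[-0.002,0,0.008],[0,0,0]],[[-0.0035,0,0.012],[0,0,0]],[[-0.005,0,0.016],[0,0,0]],[[-0.0065,0,0.019],[0,0,0]]])

```text
t: 30.87
position: [0.4532, 0.3341, 0.0502]
ee_rot: [0.241, -0.218, 0.944, 0.056]
force: [-1.5, -0.5, 3.1]
grip_width: 0.007
finger_force: 1.4
```

>>> send_rows(steps=[[[-0.002,0,0.004],[0,0,0]],[[-0.004,0,0.008],[0,0,0]],[[-0.006,0,0.011],[0,0,0]],[[-0.008,0,0.015],[0,0,0]],[[-0.0095,0,0.0175],[0,0,0]]])

```text
t: 31.28
position: [0.4596, 0.3372, 0.0461]
ee_rot: [0.241, -0.217, 0.944, 0.057]
force: [-1.4, 0.2, 1.4]
grip_width: 0.008
finger_force: 0.4
```

```bash
python3 - <<'E'
from mv import *
repc();print(st()[0]['joints'].round(2))
plan([cor(.3,.003),cor(.2,.003),cor(.1,.003),cor(0,.003),cor(0,.001)])
E
```

```text
t 31.28 case [-1.204e+02  1.000e-01  4.610e+01] yaw -2.6894 z [ 0.43   0.212 -0.877] F [-1.4  0.2  1.4] grip 0.008 0.4
Fcase [-1.2  0.8  1.4]
corner [-1.053e+02  1.000e-01  3.840e+01] r 40.1 th 0.475
[ 0.17  0.34 -1.05  2.18  1.06  0.52  0.36]
[-0.0059, -0.0003, 0.0081] [0.0007, 0.0001, -0.0013]
[-0.0068, -0.0, 0.0074] [0.0, 0.0, 0.0]
[-0.0075, 0.0, 0.0066] [0.0, 0.0, 0.0]
[-0.0081, -0.0, 0.0059] [0.0, 0.0, 0.0]
[-0.0044, 0.0, 0.0024] [0.0, 0.0, 0.0]
```

Past the peak; continuing toward dead centre.

>>> send_rows(steps=[[[-0.002,0,0.003],[0,0,0]],[[-0.005,0,0.006],[0,0,0]],[[-0.008,0,0.01],[0,0,0]],[[-0.0105,0,0.013],[0,0,0]],[[-0.0127,0,0.0155],[0,0,0]]])

```text
t: 31.7
position: [0.4665, 0.3405, 0.0433]
ee_rot: [0.241, -0.217, 0.944, 0.057]
force: [0.4, 0.8, -0.6]
grip_width: 0.009
finger_force: 0.0
```

>>> send_rows(steps=[[[-0.002,0,0.002],[0,0,0]],[[-0.004,0,0.003],[0,0,0]],[[-0.006,0,0.005],[0,0,0]],[[-0.0075,0,0.0066],[0,0,0]],[[-0.0075,0,0.0066],[0,0,0]]])

```text
t: 32.12
position: [0.4688, 0.3419, 0.0419]
ee_rot: [0.24, -0.218, 0.944, 0.056]
force: [-7.5, -4.7, 6.9]
grip_width: 0.001
finger_force: 4.6
```

```bash
python3 - <<'E'
from mv import *
repc()
plan([cor(0,.003),cor(0,.001),cor(0,-.001)])
E
```

```text
t 32.12 case [-110.     0.3   41.9] yaw -2.6886 z [ 0.43   0.211 -0.878] F [-7.5 -4.7  6.9] grip 0.001 4.6
Fcase [-8.8 -0.9  6.9]
corner [-95.    0.3  34.2] r 40.6 th 0.197
[-0.0106, -0.0007, 0.0064] [0.0004, -0.0006, -0.0009]
[-0.0044, 0.0, 0.0024] [0.0, 0.0, 0.0]
[-0.0044, -0.0, 0.0024] [0.0, 0.0, 0.0]
```

>>> send_rows(steps=[[[0.01,0,-0.01],[0,0,0]],[[0.03,0,-0.03],[0,0,0]],[[0.06,0,-0.08],[0,0,0]],[[0.09,0,-0.14],[0,0,0]],[[0.12,0,-0.2],[0,0,0]]])

```text
t: 32.53
position: [0.4054, 0.3114, 0.0826]
ee_rot: [0.239, -0.219, 0.944, 0.057]
force: [-1.6, 1.3, 0.6]
grip_width: 0.006
finger_force: 0.0
```

>>> send_rows(steps=[[[-0.02,0,-0.08],[0,0.04,0]],[[-0.05,0,-0.16],[0,0.08,0]],[[-0.08,0,-0.24],[0,0.12,0]],[[-0.1,0,-0.3],[0,0.16,0]],[[-0.12,0,-0.36],[0,0.2,0]]])

```text
t: 32.95
position: [0.385, 0.2996, 0.2252]
ee_rot: [0.087, -0.225, 0.97, 0.023]
force: [1.7, 1.2, -0.5]
grip_width: 0.004
finger_force: 0.0
```

```bash
python3 - <<'E'
from mv import *
import cv2
rep();print(st()[0]['joints'].round(2))
for c in("side","top"): cv2.imwrite(f"pics/{c}2.png",env.get_image(c)["img"][:,:,::-1])
s1,s2=cv2.imread("pics/side1.png").astype(int),cv2.imread("pics/side2.png").astype(int)
of=P[6:8]
def px(q): return (proj("side",c2w(P,q))+of)
# lever end point and pad: standing (1.1) vs hanging; bail bar sides; lid front edge profile
for n,q in (("lever out 1.1",(-.087-.058*np.sin(1.1),0,.074-.058*np.cos(1.1))),("lever mid out",(-.126,0,.056)),("hang end",(-.093,0,.015)),("hang pad",(-.093,0,.03)),("bail old",(-.136,0,.11))):
    u,v=px(q).round().astype(int);print(n,(u,v),s1[v,u],s2[v,u])
# lid left edge (front corner) vertical shift between images: sub-pixel phase correlation near lid corner
def crop(i,u,v,w=9): return np.float32(i[v-w:v+w+1,u-w:u+w+1].mean(2))
for q in((-.060,.10,.121),(-.06,.085,.121),(0,.105,.12),(.06,.105,.118),(-.064,.104,.002)):
    u,v=px(q).round().astype(int);print(q,(u,v),np.round(cv2.phaseCorrelate(crop(s1,u,v),crop(s2,u,v),cv2.createHanningWindow((19,19),cv2.CV_32F)),2))
    print(" predicted shift for lid drop .03:",(px((q[0],q[1],q[2]-.03*(.06-q[0])))-px(q)).round(2))
E
```

```text
t 32.95 case [-203.9   -0.8  225.2] yaw -2.6869 z [ 0.158  0.083 -0.984] F [ 1.7  1.2 -0.5] grip 0.004 0.0
Fcase [ 2.1  0.4 -0.5]
[ 0.54 -0.11 -1.22  1.92 -0.08  1.09  1.36]
lever out 1.1 (np.int64(347), np.int64(222)) [120 117 103] [120 117 102]
lever mid out (np.int64(342), np.int64(222)) [118 114  98] [120 116 100]
hang end (np.int64(330), np.int64(237)) [114 119 108] [105 110 100]
hang pad (np.int64(330), np.int64(233)) [116 121 110] [105 110  99]
bail old (np.int64(347), np.int64(205)) [138 142 142] [136 132 119]Traceback (most recent call last):
  File "<stdin>", line 14, in <module>
    return _wrapfunc(a, 'round', decimals=decimals, out=out)
    return _wrapit(obj, method, *args, **kwds)
    conv = _array_converter(obj)
ValueError: setting an array element with a sequence. The requested array has an inhomogeneous shape after 1 dimensions. The detected shape was (2,) + inhomogeneous part.
```

```bash
python3 - <<'E'
from mv import *
import cv2
s1,s2=cv2.imread("pics/side1.png").astype(int),cv2.imread("pics/side2.png").astype(int)
px=lambda q:proj("side",c2w(P,q))+P[6:8]
H=cv2.createHanningWindow((19,19),cv2.CV_32F)
crop=lambda i,u,v,w=9:np.float32(i[v-w:v+w+1,u-w:u+w+1].mean(2))
for q in((-.055,.095,.121),(-.02,.105,.12),(.06,.105,.118),(-.064,.104,.002),(.0,.04,.13)):
    u,v=px(q).round().astype(int);d,rr=cv2.phaseCorrelate(crop(s1,u,v),crop(s2,u,v),H)
    print(q,np.round(d,2),round(rr,2),"pred",(px((q[0],q[1],q[2]-.03*(.06-q[0])))-px(q)).round(2))
g=lambda i,u,v:i[v,u].tolist()
# silver pixels (bright neutral) near the keeper / lever: bounding box before/after
for n,i in(("before",s1),("after",s2)):
    c=i[190:250,305:370];m=(c.min(2)>140)&(c.max(2)-c.min(2)<25);y,x=np.nonzero(m);print(n,m.sum(),sorted(zip((x+305).tolist(),(y+190).tolist()))[::max(1,m.sum()//12)])
for n,q in(("bar",(-.082,0,.1045)),("ballL",(-.082,.026,.1045)),("ballR",(-.082,-.026,.1045)),("levend",(-.091,0,.01))): print(n,px(q).round(1))
E
```

```text
(-0.055, 0.095, 0.121) [0.23 0.66] 0.84 pred [-0.02  1.07]
(-0.02, 0.105, 0.12) [-0.11  0.27] 0.75 pred [0.01 0.74]
(0.06, 0.105, 0.118) [0.12 0.19] 1.04 pred [0. 0.]
(-0.064, 0.104, 0.002) [-0.17 -0.08] 0.98 pred [-0.03  0.97]
(0.0, 0.04, 0.13) [-0.29 -0.09] 1.07 pred [0.03 0.56]
before 104 [(324, 215), (332, 212), (333, 212), (333, 243), (335, 209), (336, 208), (337, 218), (338, 217), (339, 216), (340, 220), (342, 199), (344, 214), (348, 208)]
after 19 [(323, 207), (323, 208), (327, 218), (330, 219), (330, 220), (330, 222), (330, 223), (331, 219), (331, 220), (331, 221), (333, 239), (333, 244), (333, 245), (335, 243), (335, 244), (336, 238), (338, 242), (338, 243), (339, 242)]
bar [326.  212.6]
ballL [330.6 219.8]
ballR [321.6 205.7]
levend [329.1 238.2]
```

```bash
python3 -c "
from workcell import env
print(env.job_done())"
```

```text
the job is handed in; nothing more can be done
None
```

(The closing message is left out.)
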